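# Lay out the microscope bench for a sample check

## Task

Set the silver riser in the middle of the white square on the black stage plate, square to the plate, and put the green sample copper side up, centred, on top of the riser. Stand the three objective canisters upright on the grey parking board, one inside each white circle: red in the end circle next to the stage plate, yellow in the middle between the other two, blue in the end circle farthest from the plate. Leave the mouse, the slide box and the amber bottle where they are, and let go of everything.

Things in the scene. Friction and masses are not known exactly. Their poses are not given: they have to be found in the camera images.
- red_canister: red-lidded objective canister (lowest power), loose: an upright closed cylinder, 36 mm diameter, 58 mm tall, black with the top 18 mm red; about 120 g. Origin: centre of its underside, z up along its axis.
- yellow_canister: yellow-lidded objective canister (middle power), loose: an upright closed cylinder, 36 mm diameter, 58 mm tall, black with the top 18 mm yellow; about 120 g. Origin: centre of its underside, z up along its axis.
- blue_canister: blue-lidded objective canister (highest power), loose: an upright closed cylinder, 36 mm diameter, 58 mm tall, black with the top 18 mm blue; about 120 g. Origin: centre of its underside, z up along its axis.
- riser: sample riser, loose: a plain silver aluminium block, 45 x 45 mm and 30 mm tall; about 160 g. Origin: centre of its underside, x and y normal to its upright sides, z up.
- sample: embedded sample, loose: a green resin disc, 30 mm diameter, 22 mm tall, with a copper spot in the middle of its top face; about 30 g. Origin: centre of its underside, z up. It lies copper side up.
- board: parking board, fixed to the table: a grey board, 90 mm (its x) by 260 mm (its y), 6 mm thick, with three white printed circles of 60 mm diameter in a row along its y axis, centred at y = -80, 0 and +80 mm, x = 0. Origin: centre of its underside (on the table). Its y points roughly to the robot's left. It is flat, without rims or recesses.
- stage_plate: stage plate, fixed to the table beside one end of the parking board (left or right of it): a black square plate 120 x 120 mm, 10 mm thick, with a white printed square outline of 70 mm side in its middle, parallel to its edges. Origin: centre of its underside (on the table); x and y normal to its edges. Flat, without rims.
- mouse: bystander, loose: black computer mouse, 100 x 60 mm, 31 mm tall. Origin: centre of its underside.
- slide_box: bystander, loose: closed box for glass slides, blue with a white lid, 100 x 80 mm, 32 mm tall. Origin: centre of its underside.
- oil_bottle: bystander, loose: small closed amber bottle with a black cap, 28 mm diameter, 62 mm tall, standing beyond the board and plate. Origin: centre of its underside.

How it is judged:
By the outcome, as a careful person would: the job done as asked, in the order asked, and still so for the second after the job is handed in, with the robot touching nothing.
It also fails if it takes over 120 s, if anything falls off the work surface, if the arm or the gripper's body presses on something with over 40 N, if the wrist force passes 120 N, or if a joint passes its speed limit or range.

## Robot

A 6-joint arm with a two-finger parallel gripper is mounted at the origin on the work surface. World frame = base frame: x ahead of the robot, y to its left, z up, the work surface at z = 0. Lengths are in m, angles in degrees, forces in N, time in s.
With the tool pointing down it reaches from about 0.35 to 0.975 m from the base axis. Payload 7.1 kg.
Tool frame: the origin (TCP) lies between the finger pads; the fingertips stand 14 mm ahead of it and the grasp point (between the pads) lies 5 mm behind it (tip_reach is the distance from the TCP to the fingertips, in m); y points along the fingers, z is the direction in which the jaws open and shut, and the axes are right-handed (so a half turn about y gives the same grasp; the last joint's range is limited). The gripper opens to 88 mm and grips with 3 to 60 N. Pads are 20 mm wide; open, the fingers measure 115 mm over their backs; the gripper's body (75 mm by 178 mm) begins 61 mm behind the grasp point.
Start: joints at [63.312, 24.242, 93.386, -0, 62.372, -1.089], TCP at [0.27, 0.564, 0.237] pointing down, gripper open.
Joint ranges: [-172.04, 172.04], [-51.8, 120.97], [4.93, 147.93], [-75.15, 255.16], [6.16, 154.13], [-145.62, 145.62]. Speed limits (degrees/s): [136.94, 136.94, 172.46, 180, 180, 180].

## Interface

Orientations are given as [roll, pitch, yaw] about the fixed x, y, z axes, in that order (R = Rz(yaw) Ry(pitch) Rx(roll)).
In Python, from plant import * gives the robot as it stands.
- The arm moves only by the tool servo_tool, never from a script. Its argument "plan" is a list of rows, each an object with "xyz": the shift along the tool's x, y, z in m, a list of three; "twist": the turn, a rotation vector about the tool's x, y, z in degrees, a list of three. A call has 1 to 20 rows; each row shifts and turns the pose as measured when the row begins, along the tool's axes as they then stand; what a row does not reach is not made up. A row lasts 1/10 s, in which the tool goes at most 50 mm and 8.59 degrees, less where a joint would pass 70% of its speed; a pose out of reach is approached as far as the arm can. A call is refused whole if a number of a shift passes 0.05 or a number of a turn 8.59, either way. A call with a gripper value outside its range is refused whole. "gripper" is the finger opening in m, from 0 to 0.0878, set as the call begins (left out, the last holds). The fingers move at their own pace and stop on an object; "force" is the grip in N (left out, the last holds). Time passes only in rows, so rows that do not move let the fingers close. It gives the time, the measured TCP pose, the force and the opening at its end, in the units of the state.
- get_obs(): the state, without advancing time (a new reading comes with each control period).
- get_image(name): name is "scene" or "top"; returns (picture, depth): 400x640x3 uint8, red, green, blue; 400x640 float32, m along the optical axis (not along the pixel's ray), 0 where there is no reading.
- get_calibration(name): a dict with "fovy" (degrees; the focal length in pixels is half the picture's height over the tangent of half this angle, whatever the lens; pixels are square), "cx", "cy" (the principal point, pixels), "position" and "attitude" of the camera in the world. Camera axes: x right, y down, z forward; pixel columns grow to the right and rows downward; lengths in m; the calibration is good to about 2 mm. A picture is of the moment at which its call begins. get_calibration takes no time and is no camera call.
- job_done(): hands the job in, once; it reports no verdict.
The state is a dict: "t": time; "joint_positions": joint angles; "qd": joint speeds; "effort": joint torques, N m; "ee_pos": TCP position; "tool_rot": TCP orientation; "contact_force": force on the tool from outside, world axes, zero at the start; "moment": the same for the moment, N m; "width": opening from 0.0 (shut) to 1.0 (fully open).
Only numpy, scipy, OpenCV 4.12 (cv2) and the standard library are available. Lean on these libraries where they do the work, as an engineer would, in place of code of your own. Each camera call takes 0.05 s, during which the arm holds its last target.

## Working session

There is one attempt and no reset: what is moved stays moved. The work goes in short steps, Python scripts to look and compute and a tool call to move; the robot and the scene stay as the last step left them, time stands still between calls to the robot, and variables do not carry over. Pictures are saved under pics/ and viewed, and the job is handed in when it is done.

Besides the shell and the picture viewer there is one more tool, called after ">>>" as name([rows], argument=value, ...), one row to a line, values as JSON. servo_tool: Moves the arm, as the interface text tells. Its arguments: {"type":"object","properties":{"plan":{"type":"array","items":{"type":"object","properties":{"xyz":{"type":"array","items":{"type":"number"}},"twist":{"type":"array","items":{"type":"number"}}}}},"gripper":{"type":"number"},"force":{"type":"number"}},"required":["plan"]}

```bash
mkdir -p pics; ls
python3 - <<'E'
from plant import *
import cv2,numpy as np
print(get_obs())
for n in("scene","top"):
    print(n,get_calibration(n))
    p,d=get_image(n); cv2.imwrite(f"pics/{n}0.png",p[:,:,::-1]); np.save(f"pics/{n}0d.npy",d)
E
```

```text
pics
{'t': 0.0, 'joint_positions': array([ 6.33114463e+01,  2.42842376e+01,  9.34307582e+01, -1.35763828e-03,
        6.23715946e+01, -1.08739913e+00]), 'qd': array([ 0.04054211, -0.08973325, -0.00925185,  0.0089082 , -0.04952144,
        0.01808225]), 'effort': array([ 1.62019307e-03, -5.44639170e+01, -2.73663068e+01,  6.45788689e-02,
        2.28939706e-02, -8.54388918e-05]), 'ee_pos': array([0.26979913, 0.56318416, 0.23590841]), 'tool_rot': array([-9.00865976e+01,  4.41611357e-04, -2.56005244e+01]), 'contact_force': array([ 0.00712328, -0.37507952,  0.17067061]), 'moment': array([-0.06210373,  0.00600602,  0.00458911]), 'width': 0.9992185497723134}
scene {'fovy': 52.824041864467205, 'cx': 318.1319915327047, 'cy': 197.61495134533493, 'position': array([ 0.80490706, -0.42748643,  0.85595459]), 'attitude': array([-147.92978279,   -0.66036079,   29.4217555 ])}
top {'fovy': 45.012089270588746, 'cx': 319.8378215426152, 'cy': 192.78101873025346, 'position': array([ 0.4222539 , -0.00305094,  1.37870838]), 'attitude': array([-1.73306012e+02, -1.56437561e-01, -9.00167738e+01])}
```

View pics/scene0.png

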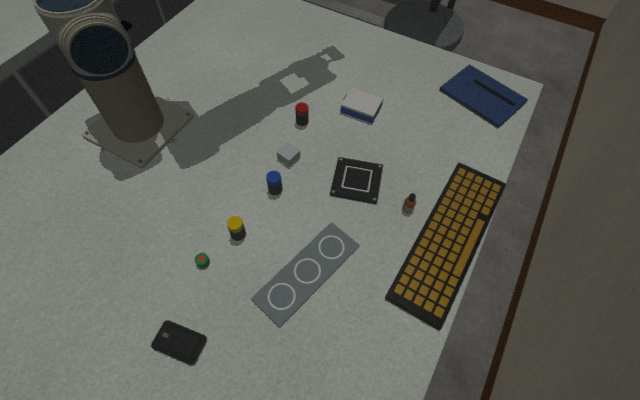

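View pics/top0.png

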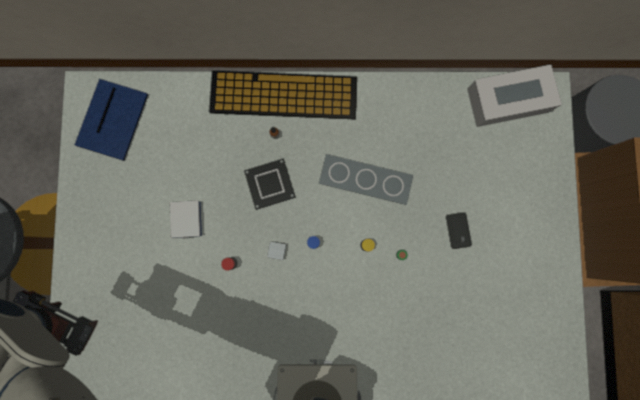

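The scene shows everything clear of the arm. In the top view: plate about (270,184), board about (366,179), red (229,264), riser (277,250), blue (314,242), yellow (369,245), sample (402,255). I'll enlarge it next.

```bash
cat > h.py <<'E'
import numpy as np,cv2
from scipy.spatial.transform import Rotation as R
from plant import *
def cam(n):
    c=get_calibration(n); f=200/np.tan(np.radians(c['fovy']/2)); return c,f,R.from_euler('xyz',c['attitude'],degrees=True).as_matrix()
def pl(n,u,v,z):
    c,f,M=cam(n); r=M@np.array([(u-c['cx'])/f,(v-c['cy'])/f,1]); p=np.array(c['position']); return p+r*(z-p[2])/r[2]
def dp(n,u,v,d):
    c,f,M=cam(n); return np.array(c['position'])+M@(np.array([(u-c['cx'])/f,(v-c['cy'])/f,1])*d)
def pr(n,P):
    c,f,M=cam(n); q=M.T@(np.array(P)-c['position']); return q[0]/q[2]*f+c['cx'],q[1]/q[2]*f+c['cy']
def crop(img,u0,v0,w,h,k,name):
    cv2.imwrite(name,cv2.resize(img[v0:v0+h,u0:u0+w],None,fx=k,fy=k,interpolation=cv2.INTER_CUBIC))
E
python3 - <<'E'
from h import *
t=cv2.imread('pics/top0.png');s=cv2.imread('pics/scene0.png')
crop(t,215,120,200,150,4,'pics/tc.png')
crop(s,180,90,220,165,3.6,'pics/sc.png') if 0 else cv2.imwrite('pics/sc.png',cv2.resize(s[90:330,180:440],None,fx=2.5,fy=2.5,interpolation=cv2.INTER_CUBIC))
d=np.load('pics/top0d.npy');ds=np.load('pics/scene0d.npy')
for u,v in[(300,220),(366,179),(270,184),(229,264),(277,250),(314,242),(369,245),(402,255),(100,200),(500,300)]:print('top',u,v,dp('top',u,v,d[v,u]).round(4))
for u,v in[(302,105),(288,150),(274,174),(235,221),(202,258),(357,180),(308,270),(150,250),(400,150)]:print('scn',u,v,dp('scene',u,v,ds[v,u]).round(4))
E
```

```text
top 300 220 [ 0.5058  0.0499 -0.001 ]
top 366 179 [ 0.6236 -0.1398  0.0033]
top 270 184 [0.6077 0.1354 0.0135]
top 229 264 [0.3832 0.2393 0.0575]
top 277 250 [0.4207 0.1124 0.0268]
top 314 242 [0.4424 0.0092 0.0559]
top 369 245 [ 0.4342 -0.1404  0.0586]
top 402 255 [ 0.4068 -0.2354  0.0252]
top 100 200 [ 0.5637  0.6259 -0.0053]
top 500 300 [ 0.281  -0.513  -0.0021]
scn 302 105 [0.3837 0.2486 0.0603]
scn 288 150 [0.4191 0.1159 0.0311]
scn 274 174 [0.4419 0.0174 0.0594]
scn 235 221 [ 0.4351 -0.1343  0.0572]
scn 202 258 [ 0.4108 -0.2347  0.0233]
scn 357 180 [0.6132 0.1341 0.0107]
scn 308 270 [ 0.6258 -0.1362  0.0049]
scn 150 250 [ 0.2833 -0.2727 -0.0004]
scn 400 150 [0.6681 0.2876 0.0008]
```

View pics/tc.png

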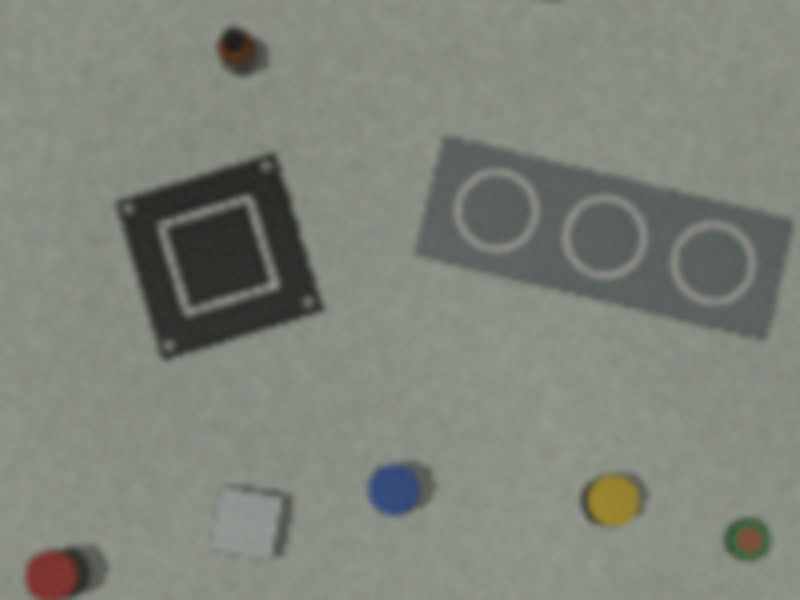

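View pics/sc.png

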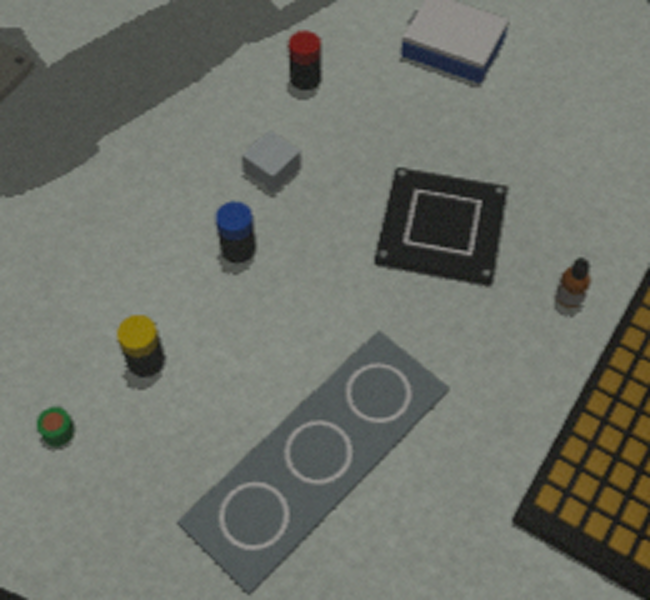

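Run:
```python
from h import *
def T(pts,z): return np.array([pl('top',215+(x+.5)/4-.5,120+(y+.5)/4-.5,z) for x,y in pts])
def S(pts,z): return np.array([pl('scene',180+(x+.5)/2.5-.5,90+(y+.5)/2.5-.5,z) for x,y in pts])
def sq(P,n):
    c=P.mean(0); e=np.roll(P,-1,0)-P; L=np.hypot(e[:,0],e[:,1])*1e3; a=np.degrees(np.arctan2(e[:,1],e[:,0]))
    print(n,c.round(4),'L',L.round(1),'ang',((a+45)%90-45).round(1))
sq(T([(117,201),(273,154),(323,308),(165,358)],.01),'plateT')
sq(S([(398,168),(508,187),(492,284),(376,264)],.01),'plateS')
sq(T([(158,224),(250,196),(279,288),(187,318)],.01),'sqT')
sq(S([(410,190),(482,206),(473,256),(403,240)],.01),'sqS')
sq(T([(444,136),(794,218),(767,341),(416,256)],.006),'boardT')
sq(S([(379,332),(449,387),(250,593),(180,523)],.006),'boardS')
sq(T([(221,487),(284,493),(274,559),(213,550)],.03),'riserT')
sq(S([(275,131),(302,155),(271,175),(243,155)],.03),'riserS')
print('circT',T([(497,210),(605,237),(713,263)],.006).round(4).tolist())
print('circS',S([(379,393),(319,452),(254,516)],.006).round(4).tolist())
print('canT r b y',T([(53,576),(395,489),(613,499)],.058).round(4).tolist())
print('canS',S([(305,43),(235,215),(138,330)],.058).round(4).tolist())
print('sample',T([(749,541)],.022).round(4),S([(53,422)],.022).round(4))
# colour mask + silhouette model
def sil(n,x,y,z0,z1,r):
    a=np.linspace(0,2*np.pi,72)
    P=[pr(n,(x+r*np.cos(t),y+r*np.sin(t),z)) for z in(z0,z1) for t in a]
    h=cv2.convexHull(np.float32(P)); m=cv2.moments(h); return np.array([m['m10']/m['m00'],m['m01']/m['m00']]),m['m00']
from scipy.optimize import fsolve
rng={'red':[(0,8),(172,180)],'yellow':[(18,32)],'blue':[(105,125)],'green':[(50,85)]}
g={'red':(.383,.242),'yellow':(.434,-.138),'blue':(.442,.012),'green':(.409,-.235)}
for n in('top','scene'):
    im=cv2.imread(f'pics/{n}0.png');hsv=cv2.cvtColor(im,cv2.COLOR_BGR2HSV)
    for k in rng:
        z0,z1,r=(.04,.058,.018) if k!='green' else (0,.022,.015)
        m=np.zeros(im.shape[:2],np.uint8)
        for a,b in rng[k]+([(0,20)] if k=='green' else []): m|=cv2.inRange(hsv,(a,90,40),(b,255,255))
        u,v=map(int,pr(n,(*g[k],.05 if k!='green' else .011)))
        w=np.zeros_like(m);cv2.circle(w,(u,v),18,255,-1);m&=w
        M=cv2.moments(m,True);c=np.array([M['m10']/M['m00'],M['m01']/M['m00']])
        s=fsolve(lambda q:sil(n,q[0],q[1],z0,z1,r)[0]-c,g[k])
        print(n,k,c.round(1),M['m00'],round(sil(n,*s,z0,z1,r)[1],0),s.round(4))
```

```text
plateT [0.6101 0.1372 0.01  ] L [116.7 117.3 117.6 118.6] ang [17.1 18.2 17.7 17.7]
plateS [0.6124 0.1365 0.01  ] L [117.2 121.9 116.1 123.3] ang [17.6 17.1 18.3 17.6]
sqT [0.609  0.1379 0.01  ] L [68.8 69.9 68.8 71.1] ang [17.2 17.8 18.2 17.8]
sqS [0.61   0.1375 0.01  ] L [76.5 63.1 72.1 63.5] ang [14.3 17.1 14.4 21.1]
boardT [ 0.6233 -0.1391  0.006 ] L [258.8  91.4 258.   89.8] ang [-13.4 -13.5 -13.7 -13. ]
boardS [ 0.626  -0.1387  0.006 ] L [ 86.3 257.6  86.3 256. ] ang [-12.6 -13.5 -13.6 -13.5]
riserT [0.4203 0.1131 0.03  ] L [44.  45.9 42.7 43.7] ang [-5.4 -8.2 -8.3 -6.6]
riserS [0.4226 0.1142 0.03  ] L [43.4 40.9 39.7 45.7] ang [-18.1 -20.4 -11.2 -15.1]
circT [[0.6432, -0.0617, 0.006], [0.6236, -0.1392, 0.006], [0.6048, -0.2164, 0.006]]
circS [[0.6444, -0.0609, 0.006], [0.6253, -0.1384, 0.006], [0.6061, -0.2167, 0.006]]
canT r b y [[0.3842, 0.2423, 0.058], [0.4427, 0.0109, 0.058], [0.4359, -0.1374, 0.058]]
canS [[0.3854, 0.244, 0.058], [0.4434, 0.0136, 0.058], [0.4364, -0.1362, 0.058]]
sample [[ 0.4071 -0.2356  0.022 ]] [[ 0.4088 -0.2366  0.022 ]]
top red [227.8 263.6] 132.0 155.0 [0.3841 0.2441]Traceback (most recent call last):
  File "<stdin>", line 37, in <module>
    res = _root_hybr(_wrapped_func, x0, args, jac=fprime, **options)
    retval = _minpack._hybrd(func, x0, args, 1, xtol, maxfev,
                             ml, mu, epsfcn, factor, diag)
    return func(*fargs)
  File "<stdin>", line 37, in <lambda>
  File "<stdin>", line 23, in sil
  File "h.py", line 11, in pr
    c,f,M=cam(n); q=M.T@(np.array(P)-c['position']); return q[0]/q[2]*f+c['cx'],q[1]/q[2]*f+c['cy']
          ~~~^^^
  File "h.py", line 5, in cam
    c=get_calibration(n); f=200/np.tan(np.radians(c['fovy']/2)); return c,f,R.from_euler('xyz',c['attitude'],degrees=True).as_matrix()
ValueError: time passes only in moves, steps and waits
```

```bash
sed -i 's/^def cam(n):/_C={}\ndef cam(n):\n    if n not in _C: _C[n]=_cam(n)\n    return _C[n]\ndef _cam(n):/' h.py
cat > go.py <<'E'
import sys; from h import *
x,y,z,yaw=map(float,sys.argv[1:5]); o=get_obs()
M=R.from_euler('xyz',o['tool_rot'],degrees=True); G=R.from_euler('xyz',[-90,0,yaw],degrees=True)
d=np.array([x,y,z])-o['ee_pos']
print('t',round(o['t'],2),'pos',o['ee_pos'].round(4),'rot',o['tool_rot'].round(2),'w',round(o['width']*87.8,1),'F',o['contact_force'].round(1),'j6',o['joint_positions'][5].round(0))
print('shift now-frame',M.inv().apply(d).round(4),' goal-frame',G.inv().apply(d).round(4),' twist',(M.inv()*G).as_rotvec(degrees=True).round(2))
E
python3 go.py 0.421 0.1135 0.10 -7.5
python3 - <<'E'
from h import *
from scipy.optimize import fsolve
def sil(n,x,y,z0,z1,r):
    a=np.linspace(0,2*np.pi,72)
    P=[pr(n,(x+r*np.cos(t),y+r*np.sin(t),z)) for z in(z0,z1) for t in a]
    h=cv2.convexHull(np.float32(P)); m=cv2.moments(h); return np.array([m['m10']/m['m00'],m['m01']/m['m00']]),m['m00']
rng={'red':[(0,8),(172,180)],'yellow':[(18,32)],'blue':[(105,125)],'green':[(50,85)]}
g={'red':(.383,.242),'yellow':(.434,-.138),'blue':(.442,.012),'green':(.409,-.235)}
for n in('top','scene'):
    im=cv2.imread(f'pics/{n}0.png');hsv=cv2.cvtColor(im,cv2.COLOR_BGR2HSV)
    for k in rng:
        z0,z1,r=(.04,.058,.018) if k!='green' else (0,.022,.015)
        m=np.zeros(im.shape[:2],np.uint8)
        for a,b in rng[k]+([(0,20)] if k=='green' else []): m|=cv2.inRange(hsv,(a,80,40),(b,255,255))
        u,v=map(int,pr(n,(*g[k],.05 if k!='green' else .011)))
        w=np.zeros_like(m);cv2.circle(w,(u,v),18,255,-1);m&=w
        M=cv2.moments(m,True);c=np.array([M['m10']/M['m00'],M['m01']/M['m00']])
        s=fsolve(lambda q:sil(n,q[0],q[1],z0,z1,r)[0]-c,g[k])
        print(n,k,c.round(1),M['m00'],round(sil(n,*s,z0,z1,r)[1],0),s.round(4))
im=cv2.imread('pics/scene0.png'); crop(im,265,125,50,50,10,'pics/rs.png')
im=cv2.imread('pics/top0.png'); crop(im,255,228,44,44,12,'pics/rt.png')
E
```

```text
t 0.1 pos [0.2698 0.5632 0.236 ] rot [-90.08   0.   -25.6 ] w 87.7 F [ 0.2 -0.4  0.3] j6 -1.0
shift now-frame [ 0.3307  0.1364 -0.3401]  goal-frame [ 0.2086  0.136  -0.4262]  twist [ 8.00e-02 -1.81e+01 -1.00e-02]
top red [227.7 263.5] 135.0 155.0 [0.3843 0.2442]
top yellow [367.8 244.7] 139.0 145.0 [ 0.4351 -0.1379]
top blue [313.1 242. ] 115.0 138.0 [0.4423 0.0118]
top green [401.5 254.4] 57.0 104.0 [ 0.4082 -0.2361]
scene red [301.3 108.6] 144.0 161.0 [0.3831 0.2456]
scene yellow [234.6 224. ] 225.0 240.0 [ 0.4352 -0.1379]
scene blue [273.4 178. ] 181.0 204.0 [0.4425 0.0124]
scene green [201.7 260.2] 151.0 194.0 [ 0.4079 -0.2364]
```

View pics/rs.png

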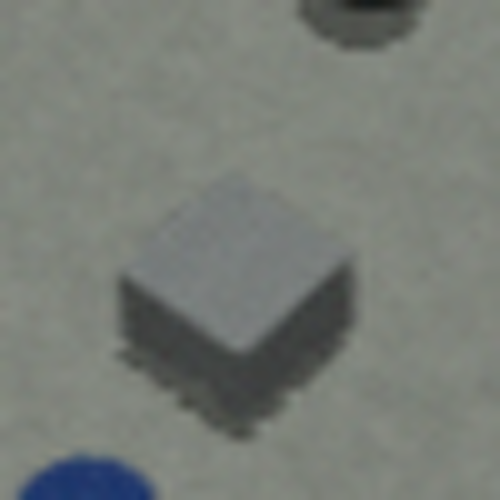

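View pics/rt.png

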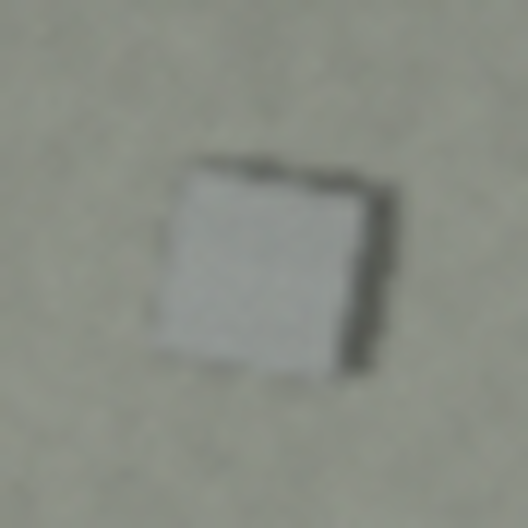

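>>> servo_tool([
  {"xyz":[0.033,0.006,-0.034],"twist":[0,0,0]},
  {"xyz":[0.033,0.006,-0.034],"twist":[0,0,0]},
  {"xyz":[0.033,0.006,-0.034],"twist":[0,0,0]},
  {"xyz":[0.033,0.006,-0.034],"twist":[0,0,0]},
  {"xyz":[0.033,0.006,-0.034],"twist":[0,0,0]},
  {"xyz":[0.033,0.006,-0.034],"twist":[0,0,0]},
  {"xyz":[0.033,0.006,-0.034],"twist":[0,0,0]},
  {"xyz":[0.033,0.006,-0.034],"twist":[0,0,0]},
  {"xyz":[0.033,0.006,-0.034],"twist":[0,0,0]},
  {"xyz":[0.033,0.006,-0.034],"twist":[0,0,0]},
], gripper=0.07, force=20)

```text
t: 1.1
ee_pos: [0.4236, 0.1037, 0.1724]
tool_rot: [-89.9, 0.0, -25.0]
contact_force: [0.7, -0.1, 0.0]
width: 0.799
```

```bash
python3 - <<'E'
from h import *
def sq(P,n):
    c=P.mean(0); e=np.roll(P,-1,0)-P; L=np.hypot(e[:,0],e[:,1])*1e3; a=np.degrees(np.arctan2(e[:,1],e[:,0]))
    print(n,c.round(4),'L',L.round(1),'ang',((a+45)%90-45).round(1))
sq(np.array([pl('scene',265+(x+.5)/10-.5,125+(y+.5)/10-.5,.03) for x,y in[(237,172),(357,255),(240,355),(118,272)]]),'S')
sq(np.array([pl('top',255+(x+.5)/12-.5,228+(y+.5)/12-.5,.03) for x,y in[(185,165),(363,190),(338,375),(160,352)]]),'T')
E
python3 go.py 0.421 0.1135 0.10 -8
```

```text
S [0.4209 0.1148 0.03  ] L [42.6 44.1 42.3 45. ] ang [-11.1 -12.1  -9.8 -11.7]
T [0.4205 0.1139 0.03  ] L [41.7 42.8 41.5 43.3] ang [-8.  -7.3 -7.3 -7. ]
t 1.1 pos [0.4236 0.1037 0.1724] rot [-89.92   0.   -24.97] w 70.1 F [ 0.7 -0.1  0. ] j6 -53.0
shift now-frame [-0.0065  0.0724  0.0077]  goal-frame [-0.0039  0.0724  0.0093]  twist [-8.000e-02 -1.697e+01  1.000e-02]
```

>>> servo_tool([
  {"xyz":[-0.006,0.03,0.008],"twist":[0,-8,0]},
  {"xyz":[0,0.03,0],"twist":[0,-8,0]},
  {"xyz":[0,0.02,0],"twist":[0,0,0]},
  {"xyz":[0,0,0],"twist":[0,0,0]},
])

```text
t: 1.5
ee_pos: [0.4248, 0.105, 0.09]
tool_rot: [-89.9, -0.2, -9.3]
contact_force: [-0.2, -0.1, -0.5]
width: 0.796
```

```bash
python3 go.py 0.421 0.1142 0.018 -8.5
```

```text
t 1.5 pos [0.4248 0.105  0.09  ] rot [-89.92  -0.16  -9.27] w 69.8 F [-0.2 -0.1 -0.5] j6 -68.0
shift now-frame [-0.0055  0.072   0.0084]  goal-frame [-0.0051  0.072   0.0086]  twist [-0.08 -0.77  0.16]
```

>>> servo_tool([
  {"xyz":[-0.005,0,0.009],"twist":[0,-0.8,0]},
  {"xyz":[0,0.035,0],"twist":[0,0,0]},
  {"xyz":[0,0.02,0],"twist":[0,0,0]},
  {"xyz":[0,0,0],"twist":[0,0,0]},
])

```text
t: 1.9
ee_pos: [0.4238, 0.118, 0.0372]
tool_rot: [-89.8, -0.5, -8.4]
contact_force: [-0.0, 0.6, -0.2]
width: 0.8
```

```bash
python3 go.py 0.421 0.1142 0.018 -8.5
```

```text
t 1.9 pos [0.4238 0.118  0.0372] rot [-89.77  -0.49  -8.37] w 70.2 F [-0.   0.6 -0.2] j6 -68.0
shift now-frame [-0.0024  0.0192 -0.0042]  goal-frame [-0.0022  0.0192 -0.0042]  twist [-0.23  0.14  0.49]
```

>>> servo_tool([
  {"xyz":[-0.002,0.008,-0.004],"twist":[-0.2,0,0.5]},
  {"xyz":[0,0,0],"twist":[0,0,0]},
  {"xyz":[0,0.01,0],"twist":[0,0,0]},
  {"xyz":[0,0,0],"twist":[0,0,0]},
])

```text
t: 2.3
ee_pos: [0.4231, 0.116, 0.0217]
tool_rot: [-89.9, -0.2, -8.2]
contact_force: [0.4, -0.6, 0.4]
width: 0.795
```

```bash
python3 go.py 0.421 0.1142 0.018 -8.5
```

```text
t 2.3 pos [0.4231 0.116  0.0217] rot [-89.87  -0.24  -8.25] w 69.8 F [ 0.4 -0.6  0.4] j6 -68.0
shift now-frame [-0.0018  0.0037 -0.002 ]  goal-frame [-0.0018  0.0037 -0.002 ]  twist [-0.13  0.25  0.24]
```

>>> servo_tool([
  {"xyz":[-0.002,0.003,-0.002],"twist":[-0.1,0.2,0.2]},
  {"xyz":[0,0,0],"twist":[0,0,0]},
])

```text
t: 2.5
ee_pos: [0.421, 0.1142, 0.0189]
tool_rot: [-90.0, -0.1, -8.5]
contact_force: [0.3, 0.4, 0.6]
width: 0.801
```

>>> servo_tool([
  {"xyz":[0,0,0],"twist":[0,0,0]},
  {"xyz":[0,0,0],"twist":[0,0,0]},
  {"xyz":[0,0,0],"twist":[0,0,0]},
  {"xyz":[0,0,0],"twist":[0,0,0]},
  {"xyz":[0,0,0],"twist":[0,0,0]},
  {"xyz":[0,0,0],"twist":[0,0,0]},
], gripper=0.03, force=25)

```text
t: 3.1
ee_pos: [0.4211, 0.114, 0.0192]
tool_rot: [-90.0, -0.1, -8.5]
contact_force: [0.0, -0.2, -0.9]
width: 0.512
```

```bash
python3 go.py 0.421 0.1142 0.018 -8.5
```

```text
t 3.1 pos [0.4211 0.114  0.0192] rot [-8.995e+01 -8.000e-02 -8.500e+00] w 45.0 F [ 0.  -0.2 -0.9] j6 -68.0
shift now-frame [-0.0001  0.0012  0.0001]  goal-frame [-0.0001  0.0012  0.0001]  twist [-0.05 -0.    0.08]
```

>>> servo_tool([
  {"xyz":[0,-0.02,0],"twist":[0,0,0]},
  {"xyz":[0,-0.03,0],"twist":[0,0,0]},
  {"xyz":[0,-0.01,0],"twist":[0,0,0]},
  {"xyz":[0.03,0,0.008],"twist":[0,0,0]},
  {"xyz":[0.03,0,0.008],"twist":[0,0,0]},
  {"xyz":[0.03,0,0.008],"twist":[0,0,0]},
  {"xyz":[0.03,0,0.008],"twist":[0,0,0]},
  {"xyz":[0.03,0,0.008],"twist":[0,0,0]},
  {"xyz":[0.02,0,0.005],"twist":[0,0,0]},
  {"xyz":[0,0,0],"twist":[0,-6,0]},
  {"xyz":[0,0,0],"twist":[0,-6,0]},
  {"xyz":[0,0,0],"twist":[0,-6,0]},
  {"xyz":[0,0,0],"twist":[0,-6,0]},
  {"xyz":[0,0,0],"twist":[0,0,0]},
])

```text
t: 4.5
ee_pos: [0.597, 0.1328, 0.0711]
tool_rot: [-89.9, 0.5, 16.4]
contact_force: [-0.5, -0.9, -2.2]
width: 0.512
```

```bash
python3 go.py 0.6104 0.1372 0.0292 17.7
```

```text
t 4.5 pos [0.597  0.1328 0.0711] rot [-89.95   0.54  16.41] w 45.0 F [-0.5 -0.9 -2.2] j6 -95.0
shift now-frame [0.0145 0.0418 0.0004]  goal-frame [0.0141 0.0419 0.0001]  twist [-0.06 -1.29 -0.54]
```

>>> servo_tool([
  {"xyz":[0.012,0.01,0],"twist":[0,-1.2,-0.5]},
  {"xyz":[0,0.01,0],"twist":[0,0,0]},
  {"xyz":[0,0,0],"twist":[0,0,0]},
  {"xyz":[0,0,0],"twist":[0,0,0]},
])

```text
t: 4.9
ee_pos: [0.6085, 0.1364, 0.0472]
tool_rot: [-89.9, 0.1, 17.3]
contact_force: [-0.2, -1.3, -2.2]
width: 0.513
```

```bash
python3 go.py 0.6104 0.1372 0.0292 17.7
```

```text
t 4.9 pos [0.6085 0.1364 0.0472] rot [-89.93   0.12  17.31] w 45.0 F [-0.2 -1.3 -2.2] j6 -96.0
shift now-frame [0.0021 0.018  0.0002]  goal-frame [0.002  0.018  0.0002]  twist [-0.07 -0.39 -0.12]
```

>>> servo_tool([
  {"xyz":[0.002,0.008,0],"twist":[0,-0.4,-0.1]},
  {"xyz":[0,0.003,0],"twist":[0,0,0]},
  {"xyz":[0,0,0],"twist":[0,0,0]},
])

```text
t: 5.2
ee_pos: [0.6103, 0.137, 0.035]
tool_rot: [-89.9, 0.0, 17.7]
contact_force: [0.4, -0.3, -1.6]
width: 0.511
```

```bash
python3 go.py 0.6104 0.1372 0.0292 17.7
```

```text
t 5.2 pos [0.6103 0.137  0.035 ] rot [-8.992e+01  4.000e-02  1.768e+01] w 44.9 F [ 0.4 -0.3 -1.6] j6 -96.0
shift now-frame [0.0002 0.0058 0.0002]  goal-frame [0.0002 0.0058 0.0002]  twist [-0.08 -0.02 -0.04]
```

>>> servo_tool([
  {"xyz":[0,0.003,0],"twist":[0,0,0]},
  {"xyz":[0,0,0],"twist":[0,0,0]},
  {"xyz":[0,0.002,0],"twist":[0,0,0]},
  {"xyz":[0,0,0],"twist":[0,0,0]},
])

```text
t: 5.6
ee_pos: [0.6104, 0.137, 0.0301]
tool_rot: [-89.9, 0.0, 17.7]
contact_force: [-0.1, 0.6, -1.6]
width: 0.508
```

```bash
python3 go.py 0.6104 0.1372 0.0292 17.7
```

```text
t 5.6 pos [0.6104 0.137  0.0301] rot [-89.93   0.    17.67] w 44.6 F [-0.1  0.6 -1.6] j6 -96.0
shift now-frame [0.     0.0009 0.0002]  goal-frame [0.     0.0009 0.0002]  twist [-0.07 -0.03 -0.  ]
```

Release with a 1 mm settle, then rise and move aside to look.

>>> servo_tool([
  {"xyz":[0,0.001,0],"twist":[0,0,0]},
  {"xyz":[0,0,0],"twist":[0,0,0]},
])

```text
t: 5.8
ee_pos: [0.6107, 0.1371, 0.0294]
tool_rot: [-89.9, -0.0, 17.7]
contact_force: [0.3, 0.0, -1.4]
width: 0.513
```

>>> servo_tool([
  {"xyz":[0,0,0],"twist":[0,0,0]},
  {"xyz":[0,0,0],"twist":[0,0,0]},
  {"xyz":[0,0,0],"twist":[0,0,0]},
  {"xyz":[0,-0.02,0],"twist":[0,0,0]},
  {"xyz":[0,-0.04,0],"twist":[0,0,0]},
  {"xyz":[0,-0.03,0],"twist":[0,8,0]},
  {"xyz":[-0.04,0,-0.03],"twist":[0,8,0]},
  {"xyz":[-0.04,0,-0.03],"twist":[0,8,0]},
  {"xyz":[-0.04,0,-0.03],"twist":[0,6,0]},
  {"xyz":[-0.04,0,-0.03],"twist":[0,0,0]},
  {"xyz":[-0.02,0,-0.04],"twist":[0,0,0]},
  {"xyz":[0,0,-0.04],"twist":[0,0,0]},
  {"xyz":[0,0,-0.04],"twist":[0,0,0]},
  {"xyz":[0,0,-0.04],"twist":[0,0,0]},
  {"xyz":[0,0,0],"twist":[0,0,0]},
], gripper=0.07)

```text
t: 7.3
ee_pos: [0.3867, -0.1324, 0.1244]
tool_rot: [-89.7, -0.7, -13.4]
contact_force: [-0.4, 0.5, -1.1]
width: 0.8
```

```bash
python3 go.py 0.408 -0.2362 0.06 -14
python3 - <<'E'
from h import *
for n in("scene","top"):
    p,d=get_image(n); cv2.imwrite(f"pics/{n}1.png",p[:,:,::-1])
t=cv2.imread('pics/top1.png');s=cv2.imread('pics/scene1.png')
a=cv2.resize(t[150:215,238:303],None,fx=6,fy=6,interpolation=2);b=cv2.resize(s[148:213,325:390],None,fx=6,fy=6,interpolation=2)
cv2.imwrite('pics/ra.png',np.hstack([a,b]))
E
```

```text
t 7.3 pos [ 0.3867 -0.1324  0.1244] rot [-89.74  -0.74 -13.37] w 70.2 F [-0.4  0.5 -1.1] j6 -98.0
shift now-frame [ 0.0439  0.0646 -0.0964]  goal-frame [ 0.0458  0.0644 -0.0956]  twist [-0.26  0.64  0.74]
```

View pics/ra.png

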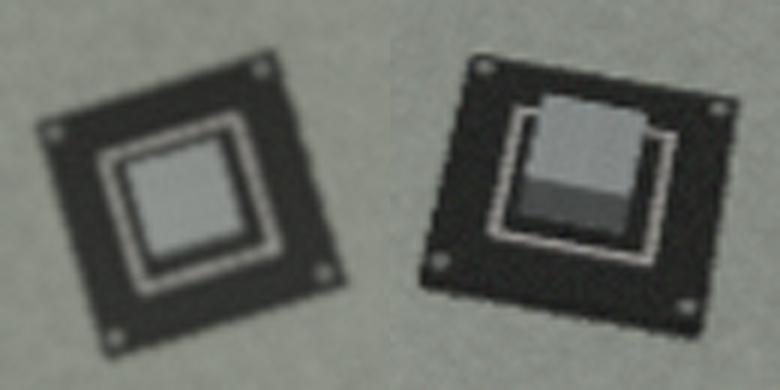

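Run:
```python
from h import *
T=lambda pts,z:np.array([pl('top',238+(x+.5)/6-.5,150+(y+.5)/6-.5,z) for x,y in pts])
S=lambda pts,z:np.array([pl('scene',325+(x-390+.5)/6-.5,148+(y+.5)/6-.5,z) for x,y in pts])
def sq(P,n):
    c=P.mean(0); e=np.roll(P,-1,0)-P; L=np.hypot(e[:,0],e[:,1])*1e3; a=np.degrees(np.arctan2(e[:,1],e[:,0]))
    print(n,c.round(4),'L',L.round(1),'ang',((a+45)%90-45).round(1))
sq(T([(98,153),(240,112),(284,250),(140,296)],.01),'sqT')
sq(T([(40,126),(275,50),(347,285),(109,358)],.01),'plT')
sq(T([(124,164),(222,136),(247,230),(157,259)],.04),'riT')
sq(S([(515,105),(676,132),(654,266),(487,238)],.01),'sqS')
sq(S([(470,55),(739,98),(698,338),(419,288)],.01),'plS')
sq(S([(542,92),(646,113),(632,194),(527,178)],.04),'riS')
t=cv2.imread('pics/top1.png');s=cv2.imread('pics/scene1.png')
# overlay: expected riser at plate centre
for n,im,o in(('top',t,(238,150)),('scene',s,(325,148))):
    im=cv2.resize(im[o[1]:o[1]+65,o[0]:o[0]+65],None,fx=9,fy=9,interpolation=2)
    c=(.6104,.1372);A=np.radians(17.7)
    for h,z,col in((.0225,.04,(0,0,255)),(.035,.01,(0,255,0)),(.06,.01,(255,255,0))):
        q=[]
        for sx,sy in((1,1),(1,-1),(-1,-1),(-1,1)):
            x=c[0]+h*(sx*np.cos(A)-sy*np.sin(A));y=c[1]+h*(sx*np.sin(A)+sy*np.cos(A))
            u,v=pr(n,(x,y,z)); q.append([(u-o[0]+.5)*9-.5,(v-o[1]+.5)*9-.5])
        cv2.polylines(im,[np.int32(np.round(q))],True,col,1)
    cv2.imwrite(f'pics/ov_{n}.png',im)
```

```text
sqT [0.6101 0.1376 0.01  ] L [70.5 69.9 71.7 71.8] ang [16.4 18.  17.9 17. ]
plT [0.6093 0.1365 0.01  ] L [118.  118.7 117.8 116.5] ang [18.2 17.2 17.2 17.3]
riT [0.6085 0.136  0.04  ] L [47.5 45.9 43.9 47.5] ang [16.2 15.3 18.1 19.7]
sqS [0.61   0.1391 0.01  ] L [70.6 70.6 70.7 71.1] ang [18.  17.9 18.4 17.8]
plS [0.6111 0.1356 0.01  ] L [119.2 125.8 116.5 124.4] ang [18.5 16.9 17.8 18.1]
riS [0.6092 0.1381 0.04  ] L [44.5 42.2 43.5 45. ] ang [15.6 17.9 19.3 19.1]
```

View pics/ov_top.png

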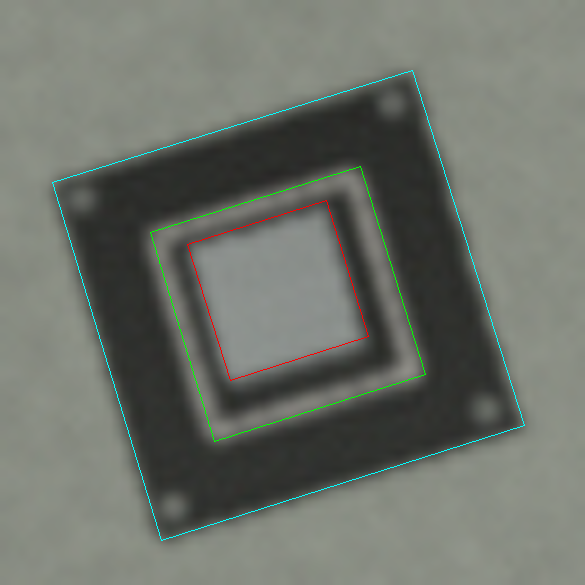

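View pics/ov_scene.png

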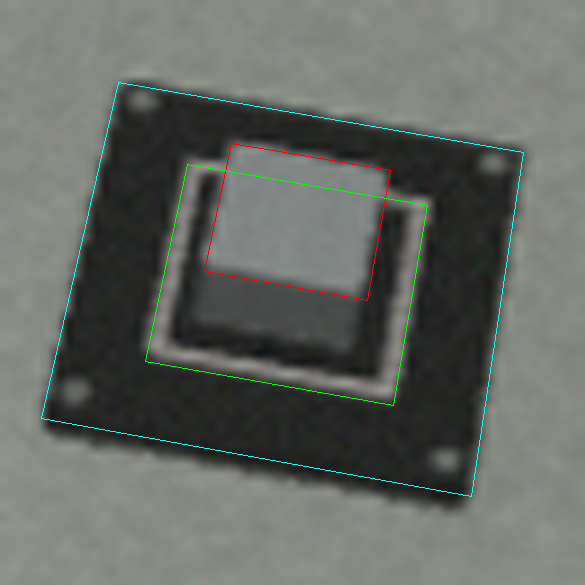

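The riser sits on the overlay in both pictures, within about 1 mm, and square. Next is the sample.

>>> servo_tool([
  {"xyz":[0.02,0,-0.04],"twist":[0,0,0]},
  {"xyz":[0.02,0,-0.04],"twist":[-0.2,0.6,0.7]},
  {"xyz":[0,0,-0.01],"twist":[0,0,0]},
  {"xyz":[0,0,0],"twist":[0,0,0]},
  {"xyz":[0,0.03,0],"twist":[0,0,0]},
  {"xyz":[0,0.02,0],"twist":[0,0,0]},
  {"xyz":[0,0,0],"twist":[0,0,0]},
], gripper=0.06)

```text
t: 8.1
ee_pos: [0.4085, -0.2192, 0.0737]
tool_rot: [-89.8, -0.0, -13.2]
contact_force: [-0.2, -0.0, -0.1]
width: 0.685
```

```bash
python3 go.py 0.408 -0.2362 0.016 -14
```

```text
t 8.1 pos [ 0.4085 -0.2192  0.0737] rot [-89.82  -0.   -13.22] w 60.1 F [-0.2 -0.  -0.1] j6 -107.0
shift now-frame [ 0.0034  0.0576 -0.0168]  goal-frame [ 0.0036  0.0577 -0.0166]  twist [-0.18  0.78  0.  ]
```

>>> servo_tool([
  {"xyz":[0.003,0,-0.012],"twist":[0,0,0]},
  {"xyz":[0,0,0],"twist":[0,0,0]},
  {"xyz":[0,0.02,0],"twist":[0,0,0]},
  {"xyz":[0,0,0],"twist":[0,0,0]},
])

```text
t: 8.5
ee_pos: [0.41, -0.2302, 0.0561]
tool_rot: [-89.8, -0.1, -13.0]
contact_force: [0.0, 0.1, -0.0]
width: 0.686
```

```bash
python3 go.py 0.408 -0.2362 0.016 -14
```

```text
t 8.5 pos [ 0.41   -0.2302  0.0561] rot [-89.84  -0.12 -13.01] w 60.2 F [ 0.   0.1 -0. ] j6 -108.0
shift now-frame [-0.0007  0.0401 -0.0065]  goal-frame [-0.0005  0.0401 -0.0064]  twist [-0.16  0.99  0.12]
```

>>> servo_tool([
  {"xyz":[-0.001,0.01,-0.006],"twist":[-0.1,1,0.1]},
  {"xyz":[0,0.01,0],"twist":[0,0,0]},
  {"xyz":[0,0.01,0],"twist":[0,0,0]},
  {"xyz":[0,0,0],"twist":[0,0,0]},
])

```text
t: 8.9
ee_pos: [0.4089, -0.2371, 0.0263]
tool_rot: [-90.0, -0.2, -14.1]
contact_force: [-0.3, 1.0, -0.5]
width: 0.683
```

```bash
python3 go.py 0.408 -0.2362 0.016 -14
```

```text
t 8.9 pos [ 0.4089 -0.2371  0.0263] rot [-90.01  -0.22 -14.13] w 59.9 F [-0.3  1.  -0.5] j6 -108.0
shift now-frame [-0.0011  0.0103  0.0007]  goal-frame [-0.0011  0.0103  0.0007]  twist [ 0.01 -0.13  0.22]
```

>>> servo_tool([
  {"xyz":[-0.001,0.008,0.0007],"twist":[0,0,0.2]},
  {"xyz":[0,0,0],"twist":[0,0,0]},
  {"xyz":[0,0.002,0],"twist":[0,0,0]},
  {"xyz":[0,0,0],"twist":[0,0,0]},
])

```text
t: 9.3
ee_pos: [0.4079, -0.236, 0.0153]
tool_rot: [-90.0, 0.0, -14.1]
contact_force: [0.9, 0.7, 0.7]
width: 0.683
```

>>> servo_tool([
  {"xyz":[0,0,0],"twist":[0,0,0]},
  {"xyz":[0,0,0],"twist":[0,0,0]},
  {"xyz":[0,0,0],"twist":[0,0,0]},
  {"xyz":[0,0,0],"twist":[0,0,0]},
  {"xyz":[0,0,0],"twist":[0,0,0]},
  {"xyz":[0,0,0],"twist":[0,0,0]},
  {"xyz":[0,0,0],"twist":[0,0,0]},
], gripper=0.015, force=12)

```text
t: 10.0
ee_pos: [0.4084, -0.2362, 0.016]
tool_rot: [-90.0, -0.0, -14.1]
contact_force: [-0.0, -0.4, -0.4]
width: 0.336
```

```bash
python3 go.py 0.6104 0.1371 0.11 -14
```

```text
t 10.0 pos [ 0.4084 -0.2362  0.016 ] rot [-9.002e+01 -3.000e-02 -1.412e+01] w 29.5 F [-0.  -0.4 -0.4] j6 -107.0
shift now-frame [ 0.1049 -0.0941  0.4113]  goal-frame [ 0.1057 -0.094   0.4111]  twist [ 0.02 -0.12  0.03]
```

>>> servo_tool([
  {"xyz":[0,-0.02,0],"twist":[0,0,0]},
  {"xyz":[0,-0.03,0],"twist":[0,0,0]},
  {"xyz":[0,-0.03,0],"twist":[0,0,0]},
  {"xyz":[0,-0.01,0],"twist":[0,0,0]},
  {"xyz":[0.01,0,0.03],"twist":[0,0,0]},
  {"xyz":[0.01,0,0.04],"twist":[0,0,0]},
  {"xyz":[0.01,0,0.04],"twist":[0,0,0]},
  {"xyz":[0.01,0,0.04],"twist":[0,0,0]},
  {"xyz":[0.01,0,0.04],"twist":[0,0,0]},
  {"xyz":[0.01,0,0.04],"twist":[0,0,0]},
  {"xyz":[0.01,0,0.04],"twist":[0,0,0]},
  {"xyz":[0.01,0,0.04],"twist":[0,0,0]},
  {"xyz":[0.01,0,0.03],"twist":[0,0,0]},
  {"xyz":[0.01,0,0.02],"twist":[0,0,0]},
  {"xyz":[0,0,0],"twist":[0,0,0]},
  {"xyz":[0,0,0],"twist":[0,0,0]},
])

```text
t: 11.6
ee_pos: [0.5977, 0.1015, 0.1003]
tool_rot: [-90.1, 0.3, -14.3]
contact_force: [-0.2, 0.1, -0.6]
width: 0.338
```

```bash
python3 go.py 0.6104 0.1371 0.057 -14
```

```text
t 11.6 pos [0.5977 0.1015 0.1003] rot [-90.08   0.27 -14.28] w 29.7 F [-0.2  0.1 -0.6] j6 -67.0
shift now-frame [0.0037 0.0432 0.0377]  goal-frame [0.0037 0.0433 0.0376]  twist [ 0.07 -0.28 -0.27]
```

>>> servo_tool([
  {"xyz":[0.003,0,0.02],"twist":[0,0,0]},
  {"xyz":[0.001,0,0.014],"twist":[0,-0.2,-0.2]},
  {"xyz":[0,0,0],"twist":[0,0,0]},
  {"xyz":[0,0.012,0],"twist":[0,0,0]},
  {"xyz":[0,0.008,0],"twist":[0,0,0]},
  {"xyz":[0,0,0],"twist":[0,0,0]},
  {"xyz":[0,0,0],"twist":[0,0,0]},
])

```text
t: 12.3
ee_pos: [0.6077, 0.1322, 0.0767]
tool_rot: [-90.2, 0.3, -14.3]
contact_force: [0.1, -0.0, -0.9]
width: 0.338
```

```bash
python3 go.py 0.6104 0.1371 0.0565 -14
```

```text
t 12.3 pos [0.6077 0.1322 0.0767] rot [-90.2    0.28 -14.26] w 29.6 F [ 0.1 -0.  -0.9] j6 -64.0
shift now-frame [0.0015 0.0202 0.0055]  goal-frame [0.0015 0.0202 0.0054]  twist [ 0.2  -0.26 -0.28]
```

>>> servo_tool([
  {"xyz":[0.0015,0.004,0.005],"twist":[0.2,-0.2,-0.3]},
  {"xyz":[0,0,0],"twist":[0,0,0]},
  {"xyz":[0,0.008,0],"twist":[0,0,0]},
  {"xyz":[0,0,0],"twist":[0,0,0]},
  {"xyz":[0,0,0],"twist":[0,0,0]},
])

```text
t: 12.8
ee_pos: [0.6108, 0.1365, 0.0639]
tool_rot: [-90.0, -0.1, -14.1]
contact_force: [-0.1, -0.0, -0.7]
width: 0.335
```

```bash
python3 go.py 0.6104 0.1371 0.0565 -14
```

```text
t 12.8 pos [0.6108 0.1365 0.0639] rot [-8.998e+01 -7.000e-02 -1.408e+01] w 29.4 F [-0.1 -0.  -0.7] j6 -64.0
shift now-frame [-0.0005  0.0074  0.0005]  goal-frame [-0.0005  0.0074  0.0005]  twist [-0.02 -0.08  0.07]
```

>>> servo_tool([
  {"xyz":[-0.0005,0.004,0.0005],"twist":[0,0,0]},
  {"xyz":[0,0,0],"twist":[0,0,0]},
  {"xyz":[0,0.003,0],"twist":[0,0,0]},
  {"xyz":[0,0,0],"twist":[0,0,0]},
  {"xyz":[0,0,0],"twist":[0,0,0]},
])

```text
t: 13.3
ee_pos: [0.6105, 0.1372, 0.0564]
tool_rot: [-90.0, -0.1, -14.1]
contact_force: [0.1, 0.2, -0.4]
width: 0.337
```

```bash
python3 go.py 0.6104 0.1371 0.0563 -14
```

```text
t 13.3 pos [0.6105 0.1372 0.0564] rot [-8.997e+01 -8.000e-02 -1.409e+01] w 29.6 F [ 0.1  0.2 -0.4] j6 -64.0
shift now-frame [-0.      0.0001 -0.0001]  goal-frame [-0.      0.0001 -0.0001]  twist [-0.03 -0.09  0.08]
```

Release, rise straight up, then head toward red (0.384, 0.2443) at height.

>>> servo_tool([
  {"xyz":[0,0,0],"twist":[0,0,0]},
  {"xyz":[0,0,0],"twist":[0,0,0]},
  {"xyz":[0,0,0],"twist":[0,0,0]},
  {"xyz":[0,-0.02,0],"twist":[0,0,0]},
  {"xyz":[0,-0.03,0],"twist":[0,0,0]},
  {"xyz":[0,-0.02,0],"twist":[0,0,0]},
  {"xyz":[-0.04,0,0],"twist":[0,0,0]},
  {"xyz":[-0.04,0,0],"twist":[0,0,0]},
  {"xyz":[-0.04,0,0.01],"twist":[0,0,0]},
  {"xyz":[-0.04,0,0.01],"twist":[0,0,0]},
  {"xyz":[-0.04,0,0.01],"twist":[0,0,0]},
  {"xyz":[-0.02,0,0.01],"twist":[0,0,0]},
  {"xyz":[0,0,0],"twist":[0,0,0]},
  {"xyz":[0,0,0],"twist":[0,0,0]},
], gripper=0.06)

```text
t: 14.7
ee_pos: [0.4022, 0.2316, 0.1304]
tool_rot: [-89.8, -0.4, -14.2]
contact_force: [-0.2, 0.7, 0.4]
width: 0.681
```

```bash
python3 go.py 0.384 0.2443 0.03 -14
python3 - <<'E'
from h import *
for n in("scene","top"):
    p,d=get_image(n); cv2.imwrite(f"pics/{n}2.png",p[:,:,::-1])
t=cv2.imread('pics/top2.png');s=cv2.imread('pics/scene2.png')
a=cv2.resize(t[150:215,238:303],None,fx=6,fy=6,interpolation=2);b=cv2.resize(s[148:213,325:390],None,fx=6,fy=6,interpolation=2)
cv2.imwrite('pics/rb.png',np.hstack([a,b]))
E
```

```text
t 14.7 pos [0.4022 0.2316 0.1304] rot [-89.77  -0.43 -14.19] w 59.8 F [-0.2  0.7  0.4] j6 -47.0
shift now-frame [-0.0215  0.1003  0.0074]  goal-frame [-0.0207  0.1004  0.0079]  twist [-0.23 -0.18  0.43]
```

View pics/rb.png

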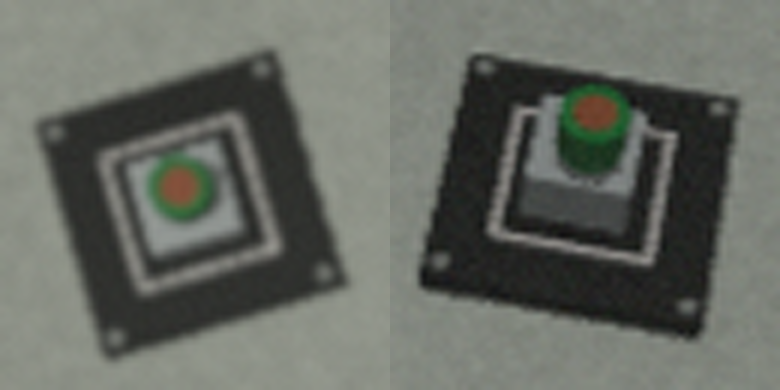

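View pics/top2.png

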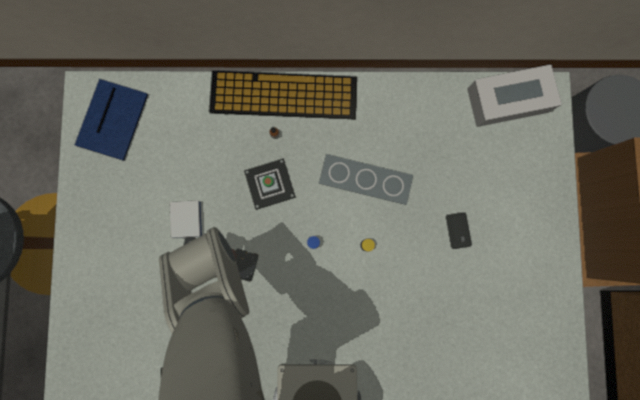

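Run:
```python
from h import *
print(pl('top',238+180.5/6-.5,150+187.5/6-.5,.062).round(4),pl('scene',325+206.5/6-.5,148+112.5/6-.5,.062).round(4))
```

```text
[0.6101 0.1372 0.062 ] [0.6106 0.139  0.062 ]
```

>>> servo_tool([
  {"xyz":[-0.016,0,0.007],"twist":[-0.2,-0.2,0.4]},
  {"xyz":[0,0,0],"twist":[0,0,0]},
  {"xyz":[0,0.02,0],"twist":[0,0,0]},
  {"xyz":[0,0,0],"twist":[0,0,0]},
  {"xyz":[0,0,0],"twist":[0,0,0]},
])

```text
t: 15.3
ee_pos: [0.395, 0.2405, 0.1105]
tool_rot: [-89.8, -0.2, -14.4]
contact_force: [0.2, 0.4, 0.5]
width: 0.682
```

```bash
python3 go.py 0.384 0.2443 0.03 -14
```

```text
t 15.3 pos [0.395  0.2405 0.1105] rot [-89.83  -0.23 -14.36] w 59.9 F [0.2 0.4 0.5] j6 -46.0
shift now-frame [-0.0119  0.0805  0.0008]  goal-frame [-0.0116  0.0805  0.0011]  twist [-0.17 -0.36  0.23]
```

>>> servo_tool([
  {"xyz":[-0.011,0,0.001],"twist":[-0.1,-0.3,0.2]},
  {"xyz":[0,0,0],"twist":[0,0,0]},
  {"xyz":[0,0.015,0],"twist":[0,0,0]},
  {"xyz":[0,0,0],"twist":[0,0,0]},
  {"xyz":[0,0,0],"twist":[0,0,0]},
])

```text
t: 15.8
ee_pos: [0.3856, 0.2446, 0.0977]
tool_rot: [-89.8, -0.2, -14.1]
contact_force: [0.5, -0.0, 0.8]
width: 0.684
```

```bash
python3 go.py 0.384 0.2443 0.03 -14
```

```text
t 15.8 pos [0.3856 0.2446 0.0977] rot [-89.8   -0.16 -14.08] w 60.0 F [ 0.5 -0.   0.8] j6 -45.0
shift now-frame [-0.0017  0.0677 -0.001 ]  goal-frame [-0.0015  0.0677 -0.0007]  twist [-0.2  -0.08  0.16]
```

>>> servo_tool([
  {"xyz":[-0.001,0.02,-0.001],"twist":[-0.2,0,0.1]},
  {"xyz":[0,0.02,0],"twist":[0,0,0]},
  {"xyz":[0,0.02,0],"twist":[0,0,0]},
  {"xyz":[0,0.002,0],"twist":[0,0,0]},
  {"xyz":[0,0,0],"twist":[0,0,0]},
])

```text
t: 16.3
ee_pos: [0.3873, 0.2459, 0.0379]
tool_rot: [-89.7, -0.3, -14.0]
contact_force: [0.0, 0.9, -0.3]
width: 0.684
```

```bash
python3 go.py 0.384 0.2443 0.03 -14
```

```text
t 16.3 pos [0.3873 0.2459 0.0379] rot [-89.74  -0.34 -14.04] w 60.0 F [ 0.   0.9 -0.3] j6 -45.0
shift now-frame [-0.0029  0.0078 -0.0023]  goal-frame [-0.0028  0.0079 -0.0023]  twist [-0.26 -0.04  0.34]
```

>>> servo_tool([
  {"xyz":[-0.003,0.007,-0.002],"twist":[-0.2,0,0.3]},
  {"xyz":[0,0,0],"twist":[0,0,0]},
  {"xyz":[0,0,0],"twist":[0,0,0]},
])

```text
t: 16.6
ee_pos: [0.3848, 0.2453, 0.0325]
tool_rot: [-89.8, -0.1, -14.0]
contact_force: [-0.4, 0.6, -0.3]
width: 0.683
```

>>> servo_tool([
  {"xyz":[0,0,0],"twist":[0,0,0]},
  {"xyz":[0,0,0],"twist":[0,0,0]},
  {"xyz":[0,0,0],"twist":[0,0,0]},
  {"xyz":[0,0,0],"twist":[0,0,0]},
  {"xyz":[0,0,0],"twist":[0,0,0]},
  {"xyz":[0,0,0],"twist":[0,0,0]},
], gripper=0.02, force=25)

```text
t: 17.2
ee_pos: [0.3853, 0.2455, 0.0336]
tool_rot: [-89.8, -0.2, -14.0]
contact_force: [-0.0, -0.7, 0.0]
width: 0.401
```

```bash
python3 go.py 0.6438 -0.0613 0.15 -14
```

```text
t 17.2 pos [0.3853 0.2455 0.0336] rot [-89.76  -0.21 -14.03] w 35.2 F [-0.  -0.7  0. ] j6 -45.0
shift now-frame [ 0.3256 -0.1162 -0.2345]  goal-frame [ 0.3251 -0.1164 -0.2352]  twist [-0.24 -0.03  0.21]
```

>>> servo_tool([
  {"xyz":[0,-0.02,0],"twist":[0,0,0]},
  {"xyz":[0,-0.04,0],"twist":[0,0,0]},
  {"xyz":[0,-0.03,0],"twist":[0,0,0]},
  {"xyz":[0.018,-0.01,-0.013],"twist":[0,0,0]},
  {"xyz":[0.036,0,-0.026],"twist":[0,0,0]},
  {"xyz":[0.036,0,-0.026],"twist":[0,0,0]},
  {"xyz":[0.036,0,-0.026],"twist":[0,0,0]},
  {"xyz":[0.036,0,-0.026],"twist":[0,0,0]},
  {"xyz":[0.036,0,-0.026],"twist":[0,0,0]},
  {"xyz":[0.036,0,-0.026],"twist":[0,0,0]},
  {"xyz":[0.036,0,-0.026],"twist":[0,0,0]},
  {"xyz":[0.03,0,-0.02],"twist":[0,0,0]},
  {"xyz":[0,0,0],"twist":[0,0,0]},
  {"xyz":[0,0,0],"twist":[0,0,0]},
])

```text
t: 18.6
ee_pos: [0.6315, -0.0482, 0.1357]
tool_rot: [-89.9, -0.1, -13.9]
contact_force: [-0.0, 0.1, -1.3]
width: 0.402
```

```bash
python3 go.py 0.6438 -0.0613 0.06 -14
```

```text
t 18.6 pos [ 0.6315 -0.0482  0.1357] rot [-89.88  -0.12 -13.88] w 35.3 F [-0.   0.1 -1.3] j6 -82.0
shift now-frame [ 0.015   0.0757 -0.01  ]  goal-frame [ 0.0152  0.0757 -0.0098]  twist [-0.12  0.12  0.12]
```

>>> servo_tool([
  {"xyz":[0.014,0,-0.009],"twist":[0,0,0]},
  {"xyz":[0,0,0],"twist":[0,0,0]},
  {"xyz":[0,0.03,0],"twist":[0,0,0]},
  {"xyz":[0,0.03,0],"twist":[0,0,0]},
  {"xyz":[0,0,0],"twist":[0,0,0]},
  {"xyz":[0,0,0],"twist":[0,0,0]},
])

```text
t: 19.2
ee_pos: [0.6424, -0.057, 0.0757]
tool_rot: [-89.9, -0.1, -13.6]
contact_force: [0.5, 0.1, -0.3]
width: 0.41
```

```bash
python3 go.py 0.6438 -0.0613 0.0405 -14
```

```text
t 19.2 pos [ 0.6424 -0.057   0.0757] rot [-89.85  -0.09 -13.62] w 36.0 F [ 0.5  0.1 -0.3] j6 -83.0
shift now-frame [ 0.0023  0.0352 -0.004 ]  goal-frame [ 0.0024  0.0352 -0.0039]  twist [-0.15  0.38  0.09]
```

>>> servo_tool([
  {"xyz":[0.002,0.008,-0.004],"twist":[-0.1,0.3,0]},
  {"xyz":[0,0.014,0],"twist":[0,0,0]},
  {"xyz":[0,0,0],"twist":[0,0,0]},
  {"xyz":[0,0,0],"twist":[0,0,0]},
])

```text
t: 19.6
ee_pos: [0.6453, -0.0611, 0.0555]
tool_rot: [-89.9, -0.3, -13.9]
contact_force: [0.0, -0.1, -1.9]
width: 0.409
```

```bash
python3 go.py 0.6438 -0.0613 0.0402 -14
```

```text
t 19.6 pos [ 0.6453 -0.0611  0.0555] rot [-89.93  -0.34 -13.88] w 35.9 F [ 0.  -0.1 -1.9] j6 -83.0
shift now-frame [-0.0015  0.0153 -0.0005]  goal-frame [-0.0014  0.0153 -0.0005]  twist [-0.07  0.12  0.34]
```

>>> servo_tool([
  {"xyz":[-0.001,0.008,0],"twist":[0,0,0.3]},
  {"xyz":[0,0,0],"twist":[0,0,0]},
  {"xyz":[0,0.004,0],"twist":[0,0,0]},
  {"xyz":[0,0,0],"twist":[0,0,0]},
  {"xyz":[0,0,0],"twist":[0,0,0]},
])

```text
t: 20.1
ee_pos: [0.6448, -0.061, 0.0433]
tool_rot: [-89.9, -0.1, -13.9]
contact_force: [0.1, 1.1, -0.9]
width: 0.405
```

```bash
python3 go.py 0.6438 -0.0613 0.0400 -14
```

```text
t 20.1 pos [ 0.6448 -0.061   0.0433] rot [-8.991e+01 -8.000e-02 -1.389e+01] w 35.6 F [ 0.1  1.1 -0.9] j6 -83.0
shift now-frame [-0.0009  0.0033 -0.0006]  goal-frame [-0.0009  0.0033 -0.0006]  twist [-0.09  0.11  0.08]
```

>>> servo_tool([
  {"xyz":[0,0.003,0],"twist":[0,0,0]},
  {"xyz":[0,0,0],"twist":[0,0,0]},
  {"xyz":[0,0,0],"twist":[0,0,0]},
])

```text
t: 20.4
ee_pos: [0.6449, -0.061, 0.0402]
tool_rot: [-89.9, -0.1, -13.9]
contact_force: [0.2, -0.5, -1.3]
width: 0.405
```

```bash
python3 go.py 0.6438 -0.0613 0.0400 -14
```

```text
t 20.4 pos [ 0.6449 -0.061   0.0402] rot [-89.91  -0.1  -13.89] w 35.6 F [ 0.2 -0.5 -1.3] j6 -83.0
shift now-frame [-0.001   0.0002 -0.0006]  goal-frame [-0.001   0.0002 -0.0006]  twist [-0.09  0.11  0.1 ]
```

>>> servo_tool([
  {"xyz":[0,0,0],"twist":[0,0,0]},
  {"xyz":[0,0,0],"twist":[0,0,0]},
  {"xyz":[0,0,0],"twist":[0,0,0]},
  {"xyz":[0,-0.02,0],"twist":[0,0,0]},
  {"xyz":[0,-0.03,0],"twist":[0,0,0]},
  {"xyz":[0,-0.03,0],"twist":[0,0,0]},
  {"xyz":[0,-0.01,0],"twist":[0,0,0]},
  {"xyz":[-0.03,0,-0.02],"twist":[0,0,0]},
  {"xyz":[-0.03,0,-0.02],"twist":[0,0,0]},
  {"xyz":[-0.03,0,-0.02],"twist":[0,0,0]},
  {"xyz":[-0.03,0,-0.02],"twist":[0,0,0]},
  {"xyz":[-0.03,0,-0.02],"twist":[0,0,0]},
  {"xyz":[-0.03,0,-0.02],"twist":[0,0,0]},
  {"xyz":[0,0,0],"twist":[0,0,0]},
  {"xyz":[0,0,0],"twist":[0,0,0]},
], gripper=0.06)

```text
t: 21.9
ee_pos: [0.4339, -0.1355, 0.1299]
tool_rot: [-89.9, -0.2, -13.8]
contact_force: [1.3, -0.4, 0.5]
width: 0.686
```

```bash
python3 go.py 0.4352 -0.1375 0.03 -14
python3 - <<'E'
from h import *
for n in("scene","top"):
    p,d=get_image(n); cv2.imwrite(f"pics/{n}3.png",p[:,:,::-1])
t=cv2.imread('pics/top3.png');s=cv2.imread('pics/scene3.png')
a=cv2.resize(t[145:210,312:417],None,fx=4,fy=4,interpolation=2);b=cv2.resize(s[200:330,240:370],None,fx=2,fy=2,interpolation=2)
cv2.imwrite('pics/rc.png',np.hstack([a,b]))
E
```

```text
t 21.9 pos [ 0.4339 -0.1355  0.1299] rot [-89.87  -0.2  -13.82] w 60.2 F [ 1.3 -0.4  0.5] j6 -95.0
shift now-frame [ 0.0014  0.0999 -0.0018]  goal-frame [ 0.0018  0.0999 -0.0016]  twist [-0.13  0.18  0.2 ]
```

View pics/rc.png

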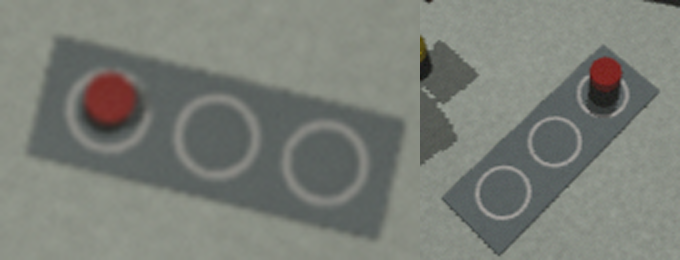

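Red stands upright inside the end circle nearest the plate. Now yellow.

>>> servo_tool([
  {"xyz":[0.001,0.02,-0.002],"twist":[-0.1,0.2,0.2]},
  {"xyz":[0,0.03,0],"twist":[0,0,0]},
  {"xyz":[0,0.02,0],"twist":[0,0,0]},
  {"xyz":[0,0,0],"twist":[0,0,0]},
  {"xyz":[0,0,0],"twist":[0,0,0]},
])

```text
t: 22.5
ee_pos: [0.443, -0.1371, 0.0583]
tool_rot: [-90.0, -0.4, -13.7]
contact_force: [-0.5, 0.3, 1.4]
width: 0.685
```

```bash
python3 go.py 0.4352 -0.1375 0.03 -14
```

```text
t 22.5 pos [ 0.443  -0.1371  0.0583] rot [-90.    -0.42 -13.72] w 60.1 F [-0.5  0.3  1.4] j6 -95.0
shift now-frame [-0.0077  0.0282 -0.0023]  goal-frame [-0.0075  0.0283 -0.0023]  twist [-0.    0.28  0.42]
```

>>> servo_tool([
  {"xyz":[-0.0075,0,-0.002],"twist":[0,0.2,0.4]},
  {"xyz":[0,0,0],"twist":[0,0,0]},
  {"xyz":[0,0.015,0],"twist":[0,0,0]},
  {"xyz":[0,0,0],"twist":[0,0,0]},
  {"xyz":[0,0,0],"twist":[0,0,0]},
])

```text
t: 23.0
ee_pos: [0.4377, -0.1377, 0.0469]
tool_rot: [-90.0, -0.4, -13.9]
contact_force: [-0.3, -0.6, -0.1]
width: 0.688
```

```bash
python3 go.py 0.4352 -0.1375 0.032 -14
```

```text
t 23.0 pos [ 0.4377 -0.1377  0.0469] rot [-90.03  -0.37 -13.89] w 60.4 F [-0.3 -0.6 -0.1] j6 -95.0
shift now-frame [-0.0026  0.0149 -0.0004]  goal-frame [-0.0025  0.0149 -0.0004]  twist [0.03 0.11 0.37]
```

>>> servo_tool([
  {"xyz":[-0.0025,0.01,0],"twist":[0,0.1,0.4]},
  {"xyz":[0,0,0],"twist":[0,0,0]},
  {"xyz":[-0.001,0.004,0],"twist":[0,0,0]},
  {"xyz":[0,0,0],"twist":[0,0,0]},
  {"xyz":[0,0,0],"twist":[0,0,0]},
])

```text
t: 23.5
ee_pos: [0.435, -0.1372, 0.0333]
tool_rot: [-90.0, -0.1, -14.0]
contact_force: [-0.7, -0.4, -0.2]
width: 0.684
```

```bash
python3 go.py 0.4352 -0.1375 0.032 -14
```

```text
t 23.5 pos [ 0.435  -0.1372  0.0333] rot [-9.004e+01 -7.000e-02 -1.401e+01] w 60.0 F [-0.7 -0.4 -0.2] j6 -95.0
shift now-frame [ 0.0003  0.0013 -0.0002]  goal-frame [ 0.0003  0.0013 -0.0002]  twist [ 0.04 -0.01  0.07]
```

>>> servo_tool([
  {"xyz":[0,0,0],"twist":[0,0,0]},
  {"xyz":[0,0,0],"twist":[0,0,0]},
  {"xyz":[0,0,0],"twist":[0,0,0]},
  {"xyz":[0,0,0],"twist":[0,0,0]},
  {"xyz":[0,0,0],"twist":[0,0,0]},
  {"xyz":[0,0,0],"twist":[0,0,0]},
], gripper=0.02, force=25)

```text
t: 24.1
ee_pos: [0.4351, -0.1373, 0.0335]
tool_rot: [-90.0, -0.1, -14.0]
contact_force: [1.3, -0.1, -1.2]
width: 0.411
```

```bash
python3 go.py 0.6245 -0.1388 0.13 -14
```

```text
t 24.1 pos [ 0.4351 -0.1373  0.0335] rot [-9.005e+01 -8.000e-02 -1.401e+01] w 36.0 F [ 1.3 -0.1 -1.2] j6 -95.0
shift now-frame [ 0.1843 -0.0963  0.0443]  goal-frame [ 0.1842 -0.0965  0.0444]  twist [ 0.05 -0.01  0.08]
```

>>> servo_tool([
  {"xyz":[0,-0.02,0],"twist":[0,0,0]},
  {"xyz":[0,-0.03,0],"twist":[0,0,0]},
  {"xyz":[0,-0.02,0],"twist":[0,0,0]},
  {"xyz":[0.02,0,0.005],"twist":[0,0,0]},
  {"xyz":[0.036,0,0.009],"twist":[0,0,0]},
  {"xyz":[0.036,0,0.009],"twist":[0,0,0]},
  {"xyz":[0.036,0,0.009],"twist":[0,0,0]},
  {"xyz":[0.03,0,0.008],"twist":[0,0,0]},
  {"xyz":[0.015,0,0.003],"twist":[0,0,0]},
  {"xyz":[0,0,0],"twist":[0,0,0]},
  {"xyz":[0,0,0],"twist":[0,0,0]},
])

```text
t: 25.2
ee_pos: [0.615, -0.1357, 0.1031]
tool_rot: [-90.0, 0.4, -14.0]
contact_force: [-0.4, -0.5, -1.5]
width: 0.407
```

```bash
python3 go.py 0.6245 -0.1388 0.06 -14
```

```text
t 25.2 pos [ 0.615  -0.1357  0.1031] rot [-90.     0.37 -14.04] w 35.7 F [-0.4 -0.5 -1.5] j6 -89.0
shift now-frame [ 0.0103  0.0431 -0.0007]  goal-frame [ 0.01    0.0431 -0.0007]  twist [ 0.   -0.04 -0.37]
```

>>> servo_tool([
  {"xyz":[0.008,0.01,-0.0007],"twist":[0,0,-0.3]},
  {"xyz":[0,0.02,0],"twist":[0,0,0]},
  {"xyz":[0,0.01,0],"twist":[0,0,0]},
  {"xyz":[0,0,0],"twist":[0,0,0]},
  {"xyz":[0,0,0],"twist":[0,0,0]},
])

```text
t: 25.7
ee_pos: [0.6188, -0.1387, 0.0601]
tool_rot: [-90.0, 0.3, -14.1]
contact_force: [0.8, -0.1, -2.2]
width: 0.411
```

```bash
python3 go.py 0.6245 -0.1388 0.0400 -14
```

```text
t 25.7 pos [ 0.6188 -0.1387  0.0601] rot [-90.01   0.27 -14.11] w 36.1 F [ 0.8 -0.1 -2.2] j6 -90.0
shift now-frame [0.0057 0.02   0.0013]  goal-frame [0.0056 0.0201 0.0013]  twist [ 0.01 -0.11 -0.27]
```

>>> servo_tool([
  {"xyz":[0.006,0,0.001],"twist":[0,-0.1,-0.3]},
  {"xyz":[0,0,0],"twist":[0,0,0]},
  {"xyz":[0,0.012,0],"twist":[0,0,0]},
  {"xyz":[0,0,0],"twist":[0,0,0]},
  {"xyz":[0,0,0],"twist":[0,0,0]},
])

```text
t: 26.2
ee_pos: [0.6265, -0.1397, 0.049]
tool_rot: [-90.0, -0.2, -14.0]
contact_force: [0.0, -0.0, -1.1]
width: 0.408
```

```bash
python3 go.py 0.6245 -0.1388 0.0399 -14
```

```text
t 26.2 pos [ 0.6265 -0.1397  0.049 ] rot [-90.01  -0.24 -14.01] w 35.8 F [ 0.  -0.  -1.1] j6 -90.0
shift now-frame [-0.0022  0.0091  0.0004]  goal-frame [-0.0022  0.0091  0.0004]  twist [ 0.01 -0.01  0.24]
```

>>> servo_tool([
  {"xyz":[-0.002,0.005,0],"twist":[0,0,0.2]},
  {"xyz":[0,0,0],"twist":[0,0,0]},
  {"xyz":[0,0.003,0],"twist":[0,0,0]},
  {"xyz":[0,0,0],"twist":[0,0,0]},
  {"xyz":[0,0,0],"twist":[0,0,0]},
])

```text
t: 26.7
ee_pos: [0.6242, -0.1391, 0.0402]
tool_rot: [-90.0, 0.0, -14.0]
contact_force: [-0.3, -0.2, -1.5]
width: 0.4
```

```bash
python3 go.py 0.6245 -0.1388 0.0399 -14
```

```text
t 26.7 pos [ 0.6242 -0.1391  0.0402] rot [-90.01   0.   -14.01] w 35.1 F [-0.3 -0.2 -1.5] j6 -90.0
shift now-frame [0.0002 0.0003 0.0003]  goal-frame [0.0002 0.0003 0.0003]  twist [ 0.01 -0.01 -0.  ]
```

>>> servo_tool([
  {"xyz":[0,0,0],"twist":[0,0,0]},
  {"xyz":[0,0,0],"twist":[0,0,0]},
  {"xyz":[0,0,0],"twist":[0,0,0]},
  {"xyz":[0,-0.02,0],"twist":[0,0,0]},
  {"xyz":[0,-0.03,0],"twist":[0,0,0]},
  {"xyz":[0,-0.03,0],"twist":[0,0,0]},
  {"xyz":[0,-0.01,0],"twist":[0,0,0]},
  {"xyz":[-0.034,0,0.016],"twist":[0,0,0]},
  {"xyz":[-0.034,0,0.016],"twist":[0,0,0]},
  {"xyz":[-0.034,0,0.016],"twist":[0,0,0]},
  {"xyz":[-0.034,0,0.016],"twist":[0,0,0]},
  {"xyz":[-0.034,0,0.016],"twist":[0,0,0]},
  {"xyz":[-0.026,0,0.012],"twist":[0,0,0]},
  {"xyz":[0,0,0],"twist":[0,0,0]},
  {"xyz":[0,0,0],"twist":[0,0,0]},
], gripper=0.06)

```text
t: 28.2
ee_pos: [0.4505, 0.001, 0.1309]
tool_rot: [-90.0, -0.2, -14.1]
contact_force: [-1.1, -0.3, -0.4]
width: 0.685
```

```bash
python3 go.py 0.4424 0.012 0.033 -14
```

```text
t 28.2 pos [0.4505 0.001  0.1309] rot [-90.03  -0.19 -14.08] w 60.2 F [-1.1 -0.3 -0.4] j6 -77.0
shift now-frame [-0.0108  0.0979  0.0088]  goal-frame [-0.0105  0.0979  0.0087]  twist [ 0.03 -0.08  0.19]
```

>>> servo_tool([
  {"xyz":[-0.011,0,0.009],"twist":[0,0,0.2]},
  {"xyz":[0,0,0],"twist":[0,0,0]},
  {"xyz":[0,0.03,0],"twist":[0,0,0]},
  {"xyz":[0,0.015,0],"twist":[0,0,0]},
  {"xyz":[0,0,0],"twist":[0,0,0]},
  {"xyz":[0,0,0],"twist":[0,0,0]},
])

```text
t: 28.8
ee_pos: [0.4471, 0.0117, 0.0851]
tool_rot: [-90.0, -0.3, -14.2]
contact_force: [-1.3, -0.1, 1.1]
width: 0.687
```

```bash
python3 go.py 0.4424 0.012 0.033 -14
```

```text
t 28.8 pos [0.4471 0.0117 0.0851] rot [-89.96  -0.3  -14.21] w 60.3 F [-1.3 -0.1  1.1] j6 -76.0
shift now-frame [-0.0049  0.0521 -0.0009]  goal-frame [-0.0046  0.0521 -0.0009]  twist [-0.04 -0.21  0.3 ]
```

>>> servo_tool([
  {"xyz":[-0.005,0.01,-0.001],"twist":[0,-0.2,0.3]},
  {"xyz":[0,0.02,0],"twist":[0,0,0]},
  {"xyz":[0,0.005,0],"twist":[0,0,0]},
  {"xyz":[0,0,0],"twist":[0,0,0]},
  {"xyz":[0,0,0],"twist":[0,0,0]},
])

```text
t: 29.3
ee_pos: [0.4436, 0.0116, 0.0506]
tool_rot: [-89.9, -0.2, -14.0]
contact_force: [0.4, 0.1, -0.3]
width: 0.684
```

```bash
python3 go.py 0.4424 0.012 0.033 -14
```

```text
t 29.3 pos [0.4436 0.0116 0.0506] rot [-89.9   -0.2  -14.02] w 60.1 F [ 0.4  0.1 -0.3] j6 -76.0
shift now-frame [-0.0013  0.0176  0.0001]  goal-frame [-0.0013  0.0176  0.0001]  twist [-0.1  -0.02  0.2 ]
```

>>> servo_tool([
  {"xyz":[-0.001,0.01,0],"twist":[-0.1,0,0.2]},
  {"xyz":[0,0,0],"twist":[0,0,0]},
  {"xyz":[-0.001,0.007,0],"twist":[0,0,0]},
  {"xyz":[0,0,0],"twist":[0,0,0]},
  {"xyz":[0,0,0],"twist":[0,0,0]},
])

```text
t: 29.8
ee_pos: [0.4426, 0.0122, 0.0336]
tool_rot: [-90.0, -0.1, -14.0]
contact_force: [0.8, -0.3, -0.3]
width: 0.68
```

>>> servo_tool([
  {"xyz":[0,0,0],"twist":[0,0,0]},
  {"xyz":[0,0,0],"twist":[0,0,0]},
  {"xyz":[0,0,0],"twist":[0,0,0]},
  {"xyz":[0,0,0],"twist":[0,0,0]},
  {"xyz":[0,0,0],"twist":[0,0,0]},
  {"xyz":[0,0,0],"twist":[0,0,0]},
], gripper=0.02, force=25)

```text
t: 30.4
ee_pos: [0.4426, 0.0121, 0.0338]
tool_rot: [-90.0, -0.1, -14.0]
contact_force: [0.4, -0.2, -0.9]
width: 0.408
```

```bash
python3 go.py 0.6055 -0.2166 0.16 -14
```

```text
t 30.4 pos [0.4426 0.0121 0.0338] rot [-89.97  -0.14 -14.01] w 35.8 F [ 0.4 -0.2 -0.9] j6 -76.0
shift now-frame [ 0.2137 -0.1258 -0.1824]  goal-frame [ 0.2134 -0.1262 -0.1826]  twist [-0.03 -0.01  0.14]
```

>>> servo_tool([
  {"xyz":[0,-0.02,0],"twist":[0,0,0]},
  {"xyz":[0,-0.04,0],"twist":[0,0,0]},
  {"xyz":[0,-0.03,0],"twist":[0,0,0]},
  {"xyz":[0.01,-0.01,-0.01],"twist":[0,0,0]},
  {"xyz":[0.032,0,-0.028],"twist":[0,0,0]},
  {"xyz":[0.032,0,-0.028],"twist":[0,0,0]},
  {"xyz":[0.032,0,-0.028],"twist":[0,0,0]},
  {"xyz":[0.032,0,-0.028],"twist":[0,0,0]},
  {"xyz":[0.032,0,-0.028],"twist":[0,0,0]},
  {"xyz":[0.025,0,-0.022],"twist":[0,0,0]},
  {"xyz":[0,0,0],"twist":[0,0,0]},
  {"xyz":[0,0,0],"twist":[0,0,0]},
])

```text
t: 31.6
ee_pos: [0.5921, -0.2101, 0.136]
tool_rot: [-90.0, 0.1, -13.9]
contact_force: [-0.6, 0.1, -1.2]
width: 0.403
```

```bash
python3 go.py 0.6055 -0.2166 0.0402 -14
```

```text
t 31.6 pos [ 0.5921 -0.2101  0.136 ] rot [-90.05   0.11 -13.89] w 35.4 F [-0.6  0.1 -1.2] j6 -97.0
shift now-frame [ 0.0148  0.0957 -0.003 ]  goal-frame [ 0.0146  0.0958 -0.0031]  twist [ 0.05  0.11 -0.11]
```

>>> servo_tool([
  {"xyz":[0.012,0,-0.003],"twist":[0,0.1,-0.1]},
  {"xyz":[0,0,0],"twist":[0,0,0]},
  {"xyz":[0,0.03,0],"twist":[0,0,0]},
  {"xyz":[0,0.03,0],"twist":[0,0,0]},
  {"xyz":[0,0.01,0],"twist":[0,0,0]},
  {"xyz":[0,0,0],"twist":[0,0,0]},
  {"xyz":[0,0,0],"twist":[0,0,0]},
])

```text
t: 32.3
ee_pos: [0.603, -0.2114, 0.0658]
tool_rot: [-90.0, 0.0, -13.7]
contact_force: [0.7, -0.4, -0.9]
width: 0.402
```

```bash
python3 go.py 0.6055 -0.2166 0.0402 -14
```

```text
t 32.3 pos [ 0.603  -0.2114  0.0658] rot [-9.002e+01  4.000e-02 -1.371e+01] w 35.3 F [ 0.7 -0.4 -0.9] j6 -97.0
shift now-frame [ 0.0037  0.0256 -0.0045]  goal-frame [ 0.0037  0.0256 -0.0045]  twist [ 0.02  0.29 -0.04]
```

>>> servo_tool([
  {"xyz":[0.003,0.005,-0.0045],"twist":[0,0.3,0]},
  {"xyz":[0,0,0],"twist":[0,0,0]},
  {"xyz":[0,0.01,0],"twist":[0,0,0]},
  {"xyz":[0,0,0],"twist":[0,0,0]},
  {"xyz":[0,0,0],"twist":[0,0,0]},
])

```text
t: 32.8
ee_pos: [0.6073, -0.2177, 0.0536]
tool_rot: [-90.1, -0.3, -14.0]
contact_force: [-0.3, -0.6, -1.9]
width: 0.408
```

```bash
python3 go.py 0.6055 -0.2166 0.0402 -14
```

```text
t 32.8 pos [ 0.6073 -0.2177  0.0536] rot [-90.06  -0.3  -14.03] w 35.8 F [-0.3 -0.6 -1.9] j6 -97.0
shift now-frame [-0.0021  0.0133  0.0006]  goal-frame [-0.002   0.0134  0.0006]  twist [ 0.06 -0.03  0.3 ]
```

>>> servo_tool([
  {"xyz":[-0.002,0.006,0.0005],"twist":[0,0,0.3]},
  {"xyz":[0,0,0],"twist":[0,0,0]},
  {"xyz":[0,0.005,0],"twist":[0,0,0]},
  {"xyz":[0,0,0],"twist":[0,0,0]},
  {"xyz":[0,0,0],"twist":[0,0,0]},
])

```text
t: 33.3
ee_pos: [0.6052, -0.2166, 0.0415]
tool_rot: [-90.1, 0.0, -14.0]
contact_force: [0.1, 0.0, -1.1]
width: 0.406
```

```bash
python3 go.py 0.6055 -0.2166 0.0402 -14
```

```text
t 33.3 pos [ 0.6052 -0.2166  0.0415] rot [-9.006e+01  4.000e-02 -1.404e+01] w 35.6 F [ 0.1  0.  -1.1] j6 -97.0
shift now-frame [0.0003 0.0013 0.    ]  goal-frame [0.0003 0.0013 0.    ]  twist [ 0.06 -0.04 -0.04]
```

>>> servo_tool([
  {"xyz":[0,0.0012,0],"twist":[0,0,0]},
  {"xyz":[0,0,0],"twist":[0,0,0]},
  {"xyz":[0,0,0],"twist":[0,0,0]},
])

```text
t: 33.6
ee_pos: [0.6053, -0.2166, 0.0402]
tool_rot: [-90.1, 0.0, -14.0]
contact_force: [-0.2, -0.4, -2.2]
width: 0.407
```

>>> servo_tool([
  {"xyz":[0,0,0],"twist":[0,0,0]},
  {"xyz":[0,0,0],"twist":[0,0,0]},
  {"xyz":[0,0,0],"twist":[0,0,0]},
  {"xyz":[0,-0.02,0],"twist":[0,0,0]},
  {"xyz":[0,-0.03,0],"twist":[0,0,0]},
  {"xyz":[0,-0.03,0],"twist":[0,0,0]},
  {"xyz":[0,-0.03,0],"twist":[0,0,0]},
  {"xyz":[-0.03,-0.01,0],"twist":[0,0,0]},
  {"xyz":[-0.03,0,0],"twist":[0,0,0]},
  {"xyz":[-0.03,0,0],"twist":[0,0,0]},
  {"xyz":[-0.03,0,0],"twist":[0,0,0]},
  {"xyz":[-0.03,0,0],"twist":[0,0,0]},
  {"xyz":[0,0,0],"twist":[0,0,0]},
  {"xyz":[0,0,0],"twist":[0,0,0]},
], gripper=0.06)

```text
t: 35.0
ee_pos: [0.4571, -0.1796, 0.1677]
tool_rot: [-90.1, -0.4, -14.0]
contact_force: [0.3, -0.4, 0.3]
width: 0.684
```

```bash
python3 go.py 0.44 -0.17 0.15 -14
python3 - <<'E'
from h import *
for n in("scene","top"):
    p,d=get_image(n); cv2.imwrite(f"pics/{n}4.png",p[:,:,::-1])
t=cv2.imread('pics/top4.png');s=cv2.imread('pics/scene4.png')
cv2.imwrite('pics/rd.png',cv2.resize(t[115:265,215:415],None,fx=4,fy=4,interpolation=2))
cv2.imwrite('pics/re.png',cv2.resize(s[80:340,150:440],None,fx=2.3,fy=2.3,interpolation=2))
from scipy.optimize import fsolve
def sil(n,x,y,z0,z1,r):
    a=np.linspace(0,2*np.pi,72)
    P=[pr(n,(x+r*np.cos(t),y+r*np.sin(t),z)) for z in(z0,z1) for t in a]
    h=cv2.convexHull(np.float32(P)); m=cv2.moments(h); return np.array([m['m10']/m['m00'],m['m01']/m['m00']]),m['m00']
rng={'red':[(0,8),(172,180)],'yellow':[(18,32)],'blue':[(105,125)]}
g={'red':(.6438,-.0613),'yellow':(.6245,-.1388),'blue':(.6055,-.2166)}
for n,im in(('top',t),('scene',s)):
    hsv=cv2.cvtColor(im,cv2.COLOR_BGR2HSV)
    for k in rng:
        m=np.zeros(im.shape[:2],np.uint8)
        for a,b in rng[k]: m|=cv2.inRange(hsv,(a,100,40),(b,255,255))
        u,v=map(int,pr(n,(*g[k],.055)))
        w=np.zeros_like(m);cv2.circle(w,(u,v),18,255,-1);m&=w
        M=cv2.moments(m,True);c=np.array([M['m10']/M['m00'],M['m01']/M['m00']])
        q=fsolve(lambda q:sil(n,q[0],q[1],.046,.064,.018)[0]-c,g[k])
        print(n,k,M['m00'],q.round(4),'off mm',(1e3*np.hypot(*(q-g[k]))).round(1))
E
```

```text
t 35.0 pos [ 0.4571 -0.1796  0.1677] rot [-90.12  -0.44 -14.02] w 60.0 F [ 0.3 -0.4  0.3] j6 -99.0
shift now-frame [-0.0191  0.0176  0.0052]  goal-frame [-0.019   0.0177  0.0052]  twist [ 0.12 -0.02  0.44]
top red 128.0 [ 0.6429 -0.0598] off mm 1.7
top yellow 139.0 [ 0.6238 -0.1379] off mm 1.1
top blue 124.0 [ 0.604  -0.2156] off mm 1.8
scene red 219.0 [ 0.6439 -0.0591] off mm 2.2
scene yellow 250.0 [ 0.6246 -0.1381] off mm 0.7
scene blue 257.0 [ 0.605  -0.2152] off mm 1.5<stdin>:22: RuntimeWarning: The iteration is not making good progress, as measured by the 
 improvement from the last ten iterations.
```

View pics/rd.png

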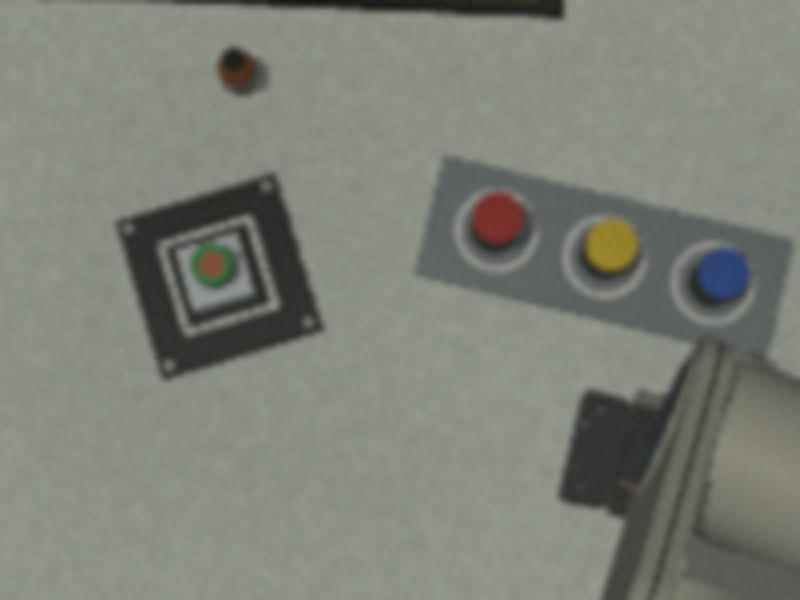

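View pics/re.png

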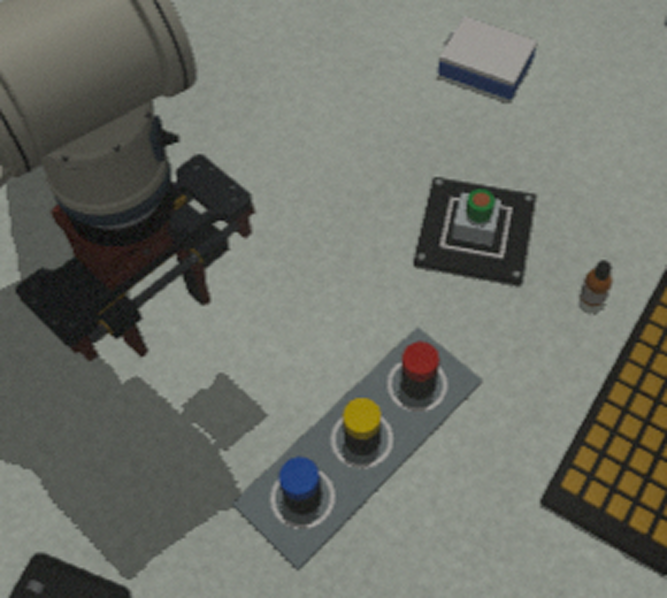

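View pics/top4.png

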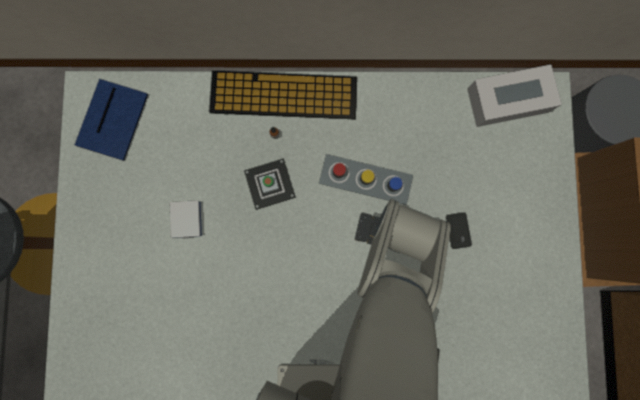

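All five parts are in place and upright: canisters at about (339,171), (367,176) and (395,184), sample at (268,181). The mouse, slide box and bottle have not moved, and the gripper is open and clear. Handing in.

```bash
python3 -c "
from plant import *
print(job_done())"
```

```text
the job is handed in; nothing more can be done
None
```

The job is done and handed in at about 35 s of robot time. I worked in the order asked: riser, sample, red, yellow, blue.

- **Riser:** it is in the middle of the white square, within about 1–2 mm in both cameras, and square to the plate as far as the pictures show. Corner readings taken by hand scattered by a few degrees, so the angle is mainly confirmed by the top-view overlay, which matched.
- **Sample:** it lies copper side up on the riser. The top camera put it within about 0.5 mm of centre. The scene camera read about 2 mm in y, which is about the calibration error.
- **Canisters:** red is in the circle next to the plate, yellow in the middle and blue in the far one. All stand upright, and the cameras put them 0.7–2.2 mm from the circle centres, against 12 mm of room. The solver gave one convergence warning while fitting these positions, but both cameras agreed to about 1 mm.
- **Bystanders and robot:** the mouse, slide box and bottle look unmoved in the last pictures. The gripper is open and clear of everything. Force readings at the end of each move never passed about 3 N.

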